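# Stand the tablet jar away in the cupboard and shut the door

### The job

Put the glass jar away: take it from the worktop and stand it upright, without knocking it over or banging it down, on the floor of the open cupboard, under the wire shelf, in the gap between the steel strainer and the funnel. Then swing the cupboard door fully shut. Leave the strainer, the funnel and everything else standing where they are.

Things in the scene. Friction and masses are not known exactly. Their poses are not given: they have to be found in the camera images.
- jar_center (a point): The jar, upright on the worktop to the left, in front of the cupboard: clear glass with white tablets inside and a metal twist cap. Round body 58 mm across up to 82 mm above its foot, then a short shoulder; cap 56 mm across, the top 15 mm; 110 mm tall, about 0.3 kg. This point: on its axis half-way up, 55 mm above its foot; z is its axis.
- cupboard: White melamine cupboard on the worktop, fixed, open to the robot: 220 mm deep (x), 376 wide (y), 310 high. Origin: centre of its underside; x points into it (front edge at x = -110 mm, back +110), y left seen from the robot, z up. The floor board's upper face is 18 mm above the origin. Cheeks 16 mm thick, 344 mm clear between. No back panel, only a 36 mm lip along the back of the floor.
- wire_shelf (a point): Middle of the front edge of the cupboard's wire shelf, at its underside: cupboard frame x = -89 mm, z = 290 mm. The shelf is see-through white wire, 12 mm thick, and runs from here to the back over the whole width, so a tool pointing straight down cannot work under it: reach in from the front, leaning. Nothing stands on it.
- door (a joint): Angle of the cupboard door, rad: 0 is shut, flush across the front; it grows as the door swings towards the robot and to the right; it starts well open (about 1.5 to 1.85), stop at 2.0. The hinge is worn but stays where it is left; a push of 1 to 3 N swings it. Shut, it rests against the cheeks; there is no catch, so a hard shove may bounce it back a little.
- door_hinge (a point): Top of the door's hinge line, 306 mm above the worktop, at the right front corner of the cupboard (its frame x = -120, y = -186 mm). The leaf is 16 mm thick, centred on this line, runs 2 to 374 mm out from it and from 4 to 306 mm above the worktop. This frame turns with the door: its y runs along the leaf to the free edge, its -x points out of the outer face, which has the knob.
- door_knob (a point): The small round steel knob (28 mm across) near the top free corner of the door's outer face: 342 mm from the hinge line, 35 mm below the top edge; this point is in the knob, 20 mm off the face. The knob stands 26 mm off the face.
- strainer_center (a point): Stainless steel sink strainer basket standing loose on the cupboard floor, on the left or the right of the gap: rim 80 mm across at 35 mm height, little knob on top, 49 mm tall; this point is on its axis 25 mm above the cupboard floor. Not to be moved.
- funnel_center (a point): Orange plastic funnel standing loose on its wide mouth on the cupboard floor, on the other side of the gap: 94 mm across up to 10 mm height, narrowing to 22 mm at 55 mm height, spout up, 115 mm tall; this point is on its axis 57.5 mm above the cupboard floor. The two centres are about 190 to 225 mm apart. Not to be moved.
- toilet_brush_center (a point): Toilet brush with wooden handle in its white holder, on the right near the robot: holder 104 mm across, 125 mm tall, handle up to 340 mm; this point is on its axis 170 mm up. Leave alone. Behind it, to the right of the cupboard, stands a big red bucket upside down (268 mm across, 232 mm tall), fixed: keep clear of it.
- soap_bottle_center (a point): White plastic bottle, 68 mm across, 205 mm tall, on the left beyond the jar; this point is on its axis half-way up. Leave alone.
- tin_center (a point): Metal tin, 72 mm across, 100 mm tall, at the left flank of the cupboard; this point is on its axis half-way up. Leave alone.
- scrub_brush_center (a point): Wooden scrubbing brush lying on its bristles between robot and jar: 52 x 150 (its y) x 42 mm high; this point is its centre, 21 mm up. Leave alone.

How it is judged:
By the outcome, as a careful person would: the job done as asked, in the order asked, and still so for the second after the job is handed in, with the robot touching nothing.
It also fails if it takes over 64 s, if anything falls off the work surface, if the arm or the gripper's body presses on something with over 40 N, if the wrist force passes 120 N, or if a joint passes its speed limit or range.

### The arm

A 6-joint arm with a two-finger parallel gripper is mounted at the origin on the work surface. World frame = base frame: x ahead of the robot, y to its left, z up, the work surface at z = 0. Lengths are in m, angles in rad, forces in N, time in s.
With the tool pointing down it reaches from about 0.3 to 0.875 m from the base axis. Payload 6.4 kg.
Tool frame: the origin (TCP) lies on the centre line of the jaws, within the pads' length; the fingertips stand 25 mm ahead of it and the grasp point (between the pads) lies 6 mm ahead of it (finger_overhang is the distance from the TCP to the fingertips, in m); z points along the fingers, y is the direction in which the jaws open and shut (so a half turn about z gives the same grasp; the last joint's range is limited). The gripper opens to 85 mm and grips with 20 to 120 N. Pads are 22 mm wide; open, the fingers measure 114 mm over their backs; the gripper's body (76 mm by 85 mm) begins 54 mm behind the grasp point. The pads swing forward as they close: fully open they stand 13 mm farther back than shut.
Start: joints at [-1.46, 0.181, 1.607, -0, 1.354, -0.206], TCP at [0.179, -0.546, 0.256] pointing down, gripper open.
Joint ranges: [-2.99, 2.99], [-0.89, 2.07], [0.3, 2.58], [-1.14, 4.28], [0, 2.63], [-3.12, 3.12]. Speed limits (rad/s): [2.57, 2.57, 3.01, 3.14, 3.14, 3.14].

### API

Orientations are given as a unit quaternion [w, x, y, z].
In Python, from bench import * gives the robot as it stands.
- The arm moves only by the tool arm_command, never from a script. Its argument "motion" is text: rows parted by semicolons, each of 7 numbers parted by spaces: the shift along the tool's x, y, z in units of 0.2 m (1.0 is 0.2 m), then the turn, a rotation vector about the tool's x, y, z in units of 60 degrees (1.0 is 60 degrees), then the opening, from 0 (shut) to 1 (fully open). In form: tx ty tz ax ay az grip; .... A call has 1 to 10 rows; each row shifts and turns the pose as measured when the row begins, along the tool's axes as they then stand; what a row does not reach is not made up. A row lasts 1/12 s, in which the tool goes at most 41.7 mm and 7.16 degrees, less where a joint would pass 70% of its speed; a pose out of reach is approached as far as the arm can. A call with a number of a shift or a turn outside -1 to 1 is refused whole. A call with a gripper value outside its range is refused whole. The fingers move at their own pace and stop on an object; the grip force is fixed at half the most. Time passes only in rows, so rows that do not move let the fingers close. It gives the time, the measured TCP pose, the force and the opening at its end, in the units of the state.
- get_obs(): the state, without advancing time (a new reading comes with each control period).
- camera(name): name is "scene" or "top" or "wrist"; returns a dict with "img" (400x640x3 uint8, red, green, blue), "intrinsics" (3x3 intrinsics, pixels), "pose" (4x4, takes a point from camera to world coordinates); the wrist camera has in their place "mount" (4x4, takes a point from camera to tool coordinates, whose origin is the TCP and whose axes are the flange's). Camera axes: x right, y down, z forward; pixel columns grow to the right and rows downward; lengths in m; the calibration is good to about 2 mm. A picture is of the moment at which its call begins: read the wrist's pose just before it. There is no depth.
- hand_in(): hands the job in, once; it reports no verdict.
Trained networks look in the newest picture that a camera, given by its name, has taken for a name from the list of things; names that differ only in an ending like _2 or _b are one class to them, and where a whole thing is asked for, a point or a joint stands for the part that bears it (a point fixed in the world has none). Each returns a list of dicts, best first, with "conf" (0 to 1); they miss things now and then, are a little off and sometimes report something else, mostly with a low value. They report only what shows in the picture. A call takes as long as a camera call.
- search_frame(camera, target): "box" ([left, top, right, bottom] in pixels, round what is visible of it).
The state is a dict: "time_s": time; "q": joint angles; "dq": joint speeds; "joint_efforts": joint torques, N m; "eef_pos": TCP position; "eef_rot": TCP orientation; "wrist_force": force on the tool from outside, world axes, zero at the start; "torque": the same for the moment, N m; "opening": opening from 0.0 (shut) to 1.0 (fully open).
Only numpy, scipy, OpenCV 4.12 (cv2) and the standard library are available. Lean on these libraries where they do the work, as an engineer would, in place of code of your own. Each camera call takes 0.05 s, during which the arm holds its last target.

## Working session

There is one attempt and no reset: what is moved stays moved. The work goes in short steps, Python scripts to look and compute and a tool call to move; the robot and the scene stay as the last step left them, time stands still between calls to the robot, and variables do not carry over. Pictures are saved under pics/ and viewed, and the job is handed in when it is done.

Besides the shell and the picture viewer there is one more tool, called after "Request:" as a command line: name --argument value ..., lists and objects as JSON in quotes. arm_command: Moves the arm, as the interface text tells. Shifts and turns lie within -1 to 1; 1 stands for 0.2 m of shift or 60 degrees of turn. Its arguments: {"type":"object","properties":{"motion":{"type":"string"}},"required":["motion"]}

```bash
ls -la; mkdir -p pics; cat > /tmp/a.py <<'E'
import sys; sys.path.insert(0,'.')
from bench import *
import cv2, numpy as np
o=get_obs(); print(o)
for n in ["scene","top","wrist"]:
    c=camera(n); cv2.imwrite(f"pics/{n}0.png",c["img"][:,:,::-1])
    print(n,np.round(c["intrinsics"],1).tolist(),np.round(c.get("pose",c.get("mount")),4).tolist())
    for t in ["jar_center","cupboard","wire_shelf","door","door_hinge","door_knob","strainer_center","funnel_center","toilet_brush_center","soap_bottle_center","tin_center","scrub_brush_center"]:
        try:
            r=search_frame(n,t); print(n,t,[(np.round(x["box"],0).tolist(),round(x["conf"],2)) for x in r[:2]])
        except Exception as e: print(t,e)
print(get_obs()["time_s"])
E
python3 /tmp/a.py
```

```text
total 12
drwxr-xr-x  3 agent agent 4096 Dec  7 07:04 .
drwxr-xr-x 23 root  root  4096 Dec  7 07:04 ..
drwxr-xr-x  2 agent agent 4096 Dec  7 07:04 pics
{'time_s': 0.0, 'q': array([-1.46032451e+00,  1.81511268e-01,  1.60798679e+00, -2.45550663e-05,
        1.35377110e+00, -2.06313385e-01]), 'dq': array([-0.00193159, -0.00043548,  0.0001311 , -0.00055468,  0.00157424,
        0.00071049]), 'joint_efforts': array([ 7.89882670e-04, -4.44874942e+01, -3.51331043e+01, -1.74842094e-04,
        9.16276738e-03,  1.58425593e-05]), 'eef_pos': array([ 0.17906736, -0.54588973,  0.25541109]), 'eef_rot': array([-8.37865085e-04,  9.87481330e-01,  1.57733699e-01,  2.81808264e-05]), 'wrist_force': array([1.17522107, 0.23026606, 0.43304846]), 'torque': array([-0.04247631, -0.0194194 , -0.03534018]), 'opening': 1.0009104048462238}
scene [[423.1, 0.0, 322.2], [0.0, 423.1, 204.1], [0.0, 0.0, 1.0]] [[0.4959, 0.6465, -0.5798, 1.2416], [0.8684, -0.3688, 0.3315, -0.4444], [0.0005, -0.6679, -0.7443, 1.1626], [0.0, 0.0, 0.0, 1.0]]
scene jar_center [([402.0, 183.0, 421.0, 204.0], 0.62), ([358.0, 156.0, 397.0, 183.
[... 1577 characters left out ...]
 291.0], 0.79)]
wrist [[320.2, 0.0, 315.6], [0.0, 320.2, 197.0], [0.0, 0.0, 1.0]] [[-0.0006, -0.9459, -0.3244, 0.0851], [1.0, -0.0002, -0.0012, -0.0001], [0.0011, -0.3244, 0.9459, -0.1181], [0.0, 0.0, 0.0, 1.0]]
wrist jar_center []
wrist cupboard [([3.0, 1.0, 115.0, 71.0], 0.82)]
wrist wire_shelf [([0.0, 4.0, 112.0, 73.0], 0.68)]
wrist door [([2.0, 1.0, 111.0, 70.0], 0.7)]
wrist door_hinge [([0.0, 0.0, 112.0, 72.0], 0.56)]
wrist door_knob [([1.0, 2.0, 110.0, 71.0], 0.66)]
wrist strainer_center []
wrist funnel_center []
wrist toilet_brush_center [([309.0, 3.0, 364.0, 12.0], 0.85), ([1.0, 1.0, 110.0, 68.0], 0.28)]
wrist soap_bottle_center []
wrist tin_center []
wrist scrub_brush_center []
1.95
```

View pics/scene0.png

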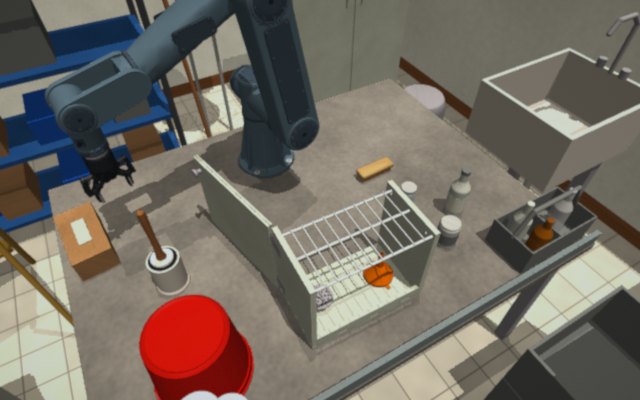

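View pics/top0.png

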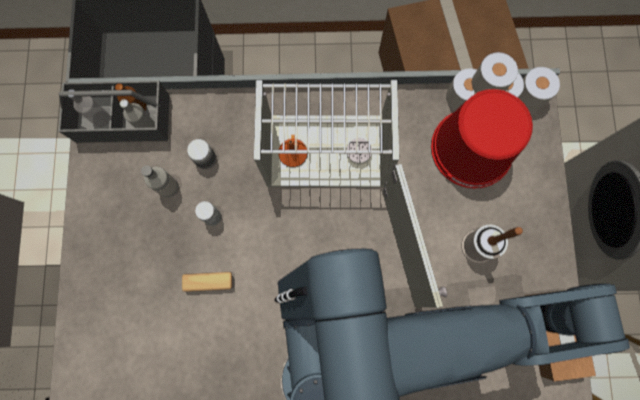

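```bash
python3 -c "
import cv2
a=cv2.imread('pics/top0.png'); cv2.imwrite('pics/topz.png',cv2.resize(a[70:320,180:460],None,fx=2.8,fy=2.4,interpolation=cv2.INTER_CUBIC)[:, :])
cv2.imwrite('pics/topz.png',cv2.resize(a[70:310,180:460],None,fx=2.5,fy=2.5,interpolation=cv2.INTER_CUBIC))
a=cv2.imread('pics/scene0.png'); cv2.imwrite('pics/scenez.png',cv2.resize(a[140:360,180:480],None,fx=2.6,fy=2.6,interpolation=cv2.INTER_CUBIC))
"
```

```text
(no output)
```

View pics/topz.png

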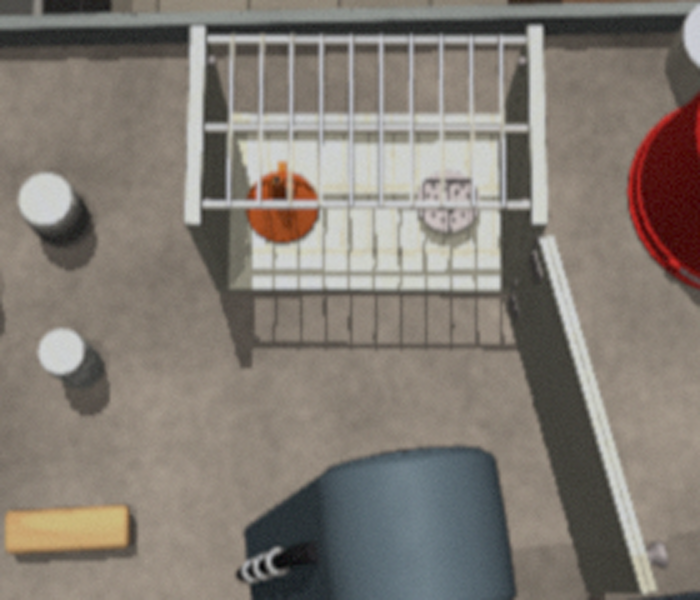

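View pics/scenez.png

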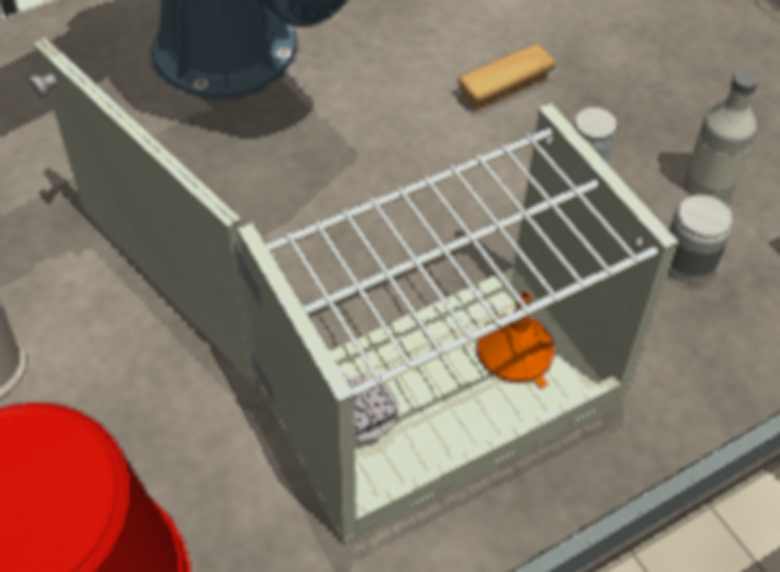

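```bash
cat > h.py <<'E'
import numpy as np
C={'scene':(423.1,322.2,204.1,np.array([[0.4959,0.6465,-0.5798,1.2416],[0.8684,-0.3688,0.3315,-0.4444],[0.0005,-0.6679,-0.7443,1.1626]])),
'top':(502.1,319.5,205.0,np.array([[-0.0199,-0.9804,0.1962,0.2135],[-0.9998,0.0207,0.002,-0.0155],[-0.0061,-0.1961,-0.9806,1.5585]]))}
def px2w(cam,u,v,z):
    f,cx,cy,P=C[cam]; d=P[:,:3]@np.array([(u-cx)/f,(v-cy)/f,1]); t=P[:,3]
    return t+d*(z-t[2])/d[2]
def w2px(cam,p):
    f,cx,cy,P=C[cam]; q=P[:,:3].T@(np.asarray(p)-P[:,3]); return np.array([cx+f*q[0]/q[2],cy+f*q[1]/q[2]])
def tz(u,v): return 180+(u+.5)/2.5-.5,70+(v+.5)/2.5-.5
def sz(u,v): return 180+(u+.5)/2.6-.5,140+(v+.5)/2.6-.5
E
python3 - <<'E'
from h import *
from scipy.optimize import least_squares
obs=[('t',185,224,-110,188,310),('t',190,27,110,188,310),('t',206,27,110,172,310),('t',530,224,-110,-172,310),('t',547,224,-110,-188,310),('t',528,27,110,-172,310),('t',543,27,110,-188,310),
('t',230,291,-110,188,0),('t',500,291,-110,-172,0),
('s',346,398,110,-188,310),('s',245,226,-110,-188,310),('s',672,243,110,188,310),('s',547,106,-110,188,310),('s',347,541,110,-188,0)]
def cu(p,x,y,z):
    c,s=np.cos(p[2]),np.sin(p[2]); return [p[0]+c*x-s*y,p[1]+s*x+c*y,z]
def r(p):
    o=[]
    for k,u,v,x,y,z in obs:
        a=np.array(tz(u,v) if k=='t' else sz(u,v)); o.append(a-w2px('top' if k=='t' else 'scene',cu(p,x/1e3,y/1e3,z/1e3)))
    return np.concatenate(o)
s=least_squares(r,[.6,0,0],loss='soft_l1'); print(s.x); print(np.round(s.fun.reshape(-1,2),1).tolist())
p=s.x
print('jar',px2w('top',*tz(62,352),.110),px2w('scene',*sz(596,122),.110))
print('tin',px2w('top',*tz(48,200),.1),px2w('scene',*sz(702,215),.1))
print('soap base', px2w('top',158,180,.0))
# local
def loc(w):
    c,s=np.cos(p[2]),np.sin(p[2]); d=np.array(w[:2])-p[:2]; return np.array([c*d[0]+s*d[1],-s*d[0]+c*d[1],w[2]])
print('strainer',loc(px2w('top',*tz(449,203),.053)),loc(px2w('scene',*sz(372,412),.053)))
print('funnel',loc(px2w('top',*tz(284,208),.025)),loc(px2w('scene',*sz(516,348),.028)))
h=cu(p,-.12,-.186,.306); print('hinge',h)
e=px2w('top',*tz(648,592),.306); print('edge',e, px2w('scene',*sz(42,43),.306)); d=e-h; print('door ang', np.hypot(*d[:2]), np.arctan2(-(loc(e)-loc(h))[0],(loc(e)-loc(h))[1]))
e=px2w('scene',*sz(42,43),.306);print('door ang', np.hypot(*(e-h)[:2]), np.arctan2(-(loc(e)-loc(h))[0],(loc(e)-loc(h))[1]))
print('knob',px2w('top',*tz(657,552),.271),px2w('scene',*sz(41,82),.271))
print('brush',px2w('top',*tz(67,528),.042))
print('tbrush',px2w('top',484,243,.125))
E
```

```text
[ 0.69326311 -0.03465892 -0.02222988]
[[0.4, 0.0], [0.0, 0.5], [0.5, 0.5], [-1.0, -0.0], [-0.4, -0.0], [0.3, 0.6], [0.3, 0.6], [5.2, -0.9], [0.3, -1.0], [3.5, -0.2], [3.7, -0.1], [-1.6, 2.0], [-0.6, 2.4], [1.4, -1.4]]
jar [0.49397243 0.32578534 0.11      ] [0.50000008 0.32638009 0.11      ]
tin [0.68409913 0.34985474 0.1       ] [0.68840873 0.34908078 0.1       ]
soap base [0.6179195  0.50335028 0.        ]
strainer [-0.00651993 -0.10566341  0.053     ] [ 0.00934896 -0.09798804  0.053     ]
funnel [-0.00443114  0.10219193  0.025     ] [0.00373982 0.10304356 0.028     ]
hinge [np.float64(0.5691583454720782), np.float64(-0.21794559682118705), 0.306]
edge [ 0.20526061 -0.29938227  0.306     ] [ 0.21575599 -0.29854992  0.306     ]
door ang 0.3728987674649385 1.813188662797851
door ang 0.3624779782420619 1.817271144366959
knob [ 0.24440781 -0.31902322  0.271     ] [ 0.23927514 -0.31562992  0.271     ]
brush [0.29238062 0.33043692 0.042     ]
tbrush [ 0.37946767 -0.48113442  0.125     ]
```

Request:
arm_command --motion "0 0 -0.2 0 0 0 1; 0 0 -0.2 0 0 0 1; 0 0 -0.2 0 0 0 1; 0 0 -0.2 0 0 0 1; 0.1 -0.1 -0.15 0 0 0 1; 0.14 -0.14 0 0 0 0 1; 0.14 -0.14 0 0 0 0 1; 0.14 -0.14 0 0 0 0 1; 0.14 -0.14 0 0 0 0 1; 0.14 -0.14 0 0 0 0 1"

```text
time_s: 2.78
eef_pos: [0.2805, -0.3429, 0.4536]
eef_rot: [-0.002, 0.988, 0.152, 0.001]
wrist_force: [0.6, -0.1, -0.0]
opening: 1.0
```

```bash
cat >> h.py <<'E'
from scipy.spatial.transform import Rotation as R
def st():
    from bench import get_obs
    o=get_obs(); w,x,y,z=o['eef_rot']; return o,o['eef_pos'],R.from_quat([x,y,z,w])
def log():
    import json
    o,p,r=st()
    open('log.txt','a').write(json.dumps([o['q'].tolist(),p.tolist(),r.as_matrix().tolist()])+'\n')
    print('t',round(o['time_s'],2),'q',np.round(o['q'],3),'p',np.round(p,4),'F',np.round(o['wrist_force'],1),'op',round(o['opening'],3)); print(np.round(r.as_matrix(),3).tolist())
    return o,p,r
E
python3 -c "
from h import *
import json
open('log.txt','w').write(json.dumps([[-1.46032451e+00,  1.81511268e-01,  1.60798679e+00, -2.45550663e-05,1.35377110e+00, -2.06313385e-01],[ 0.17906736, -0.54588973,  0.25541109],R.from_quat([9.87481330e-01,  1.57733699e-01,  2.81808264e-05,-8.37865085e-04]).as_matrix().tolist()])+'\n')
log()"
```

```text
t 2.78 q [-1.156 -0.215  1.61   0.002  1.75   0.111] p [ 0.2805 -0.3429  0.4536] F [ 0.6 -0.1 -0. ] op 1.0
[[0.954, 0.3, 0.001], [0.3, -0.954, 0.004], [0.002, -0.004, -1.0]]
```

Request:
arm_command --motion "0.09 -0.15 0 0 0 0 1; 0.09 -0.15 0 0 0 0 1; 0.09 -0.15 0 0 0 0 1; 0.09 -0.15 0 0 0 0 1; 0.09 -0.15 0 0 0 0 1; 0.09 -0.15 0 0 0 0 1; 0.09 -0.15 0 0 0 0 1; 0.09 -0.15 0 0 0 0 1; 0.09 -0.15 0 0 0 0 1; 0 0 0 0 0 0 1"

```text
time_s: 3.62
eef_pos: [0.3549, -0.015, 0.4571]
eef_rot: [0.0, 0.988, 0.155, 0.006]
wrist_force: [0.0, 1.0, -0.5]
opening: 1.004
```

```bash
python3 -c "
from h import *
log()"
```

```text
t 3.62 q [-0.385 -0.444  1.77   0.005  1.806  0.877] p [ 0.3549 -0.015   0.4571] F [ 0.   1.  -0.5] op 1.004
[[0.952, 0.306, 0.011], [0.306, -0.952, 0.001], [0.011, 0.003, -1.0]]
```

Request:
arm_command --motion "0.06 -0.16 0 0 0.1 0 1; 0.06 -0.16 0 0 0.1 0 1; 0.06 -0.16 0.02 0 0.1 0 1; 0.06 -0.16 0.03 0 0.1 0 1; 0.06 -0.16 0.04 0 0.1 0 1; 0.03 -0.16 0.04 0 0.05 0 1; 0.02 -0.16 0.05 0 0 0 1; 0.02 -0.16 0.05 0 0 0 1; 0 0 0 0 0 0 1"

```text
time_s: 4.37
eef_pos: [0.3607, 0.2693, 0.4405]
eef_rot: [-0.05, 0.94, 0.15, 0.303]
wrist_force: [-0.9, -1.0, -0.9]
opening: 1.0
```

```bash
cat > fk.py <<'E'
from h import *
import json
from scipy.optimize import least_squares
L=[json.loads(l) for l in open('log.txt')]
def Rx(a): return R.from_euler('x',a).as_matrix()
def Ry(a): return R.from_euler('y',a).as_matrix()
def Rz(a): return R.from_euler('z',a).as_matrix()
def fk(q,k,full=False):
    d1,off,L2,L3,a3,d6=k
    M=Rz(q[0]); p=np.array([0,0,d1])
    sh=p.copy(); p=p+M@[0,off,0]
    M=M@Ry(q[1]); el=p=p+M@[0,0,L2]
    M=M@Ry(q[2]); p=p+M@[a3,0,L3]; M=M@Rz(q[3]); wr=p
    M=M@Ry(q[4]); p=p+M@[0,0,d6]; M=M@Rz(q[5])
    return (p,M,el,wr) if full else (p,M)
def fit():
    best=None
    res=lambda k: np.concatenate([fk(q,k)[0]-p for q,p,_ in L])
    for s in ([.3,.12,.45,.45,0,.2],[.3,.12,.6,.5,0,.3],[.3,.12,.4,.4,.05,.2]):
        r=least_squares(res,s)
        if best is None or r.cost<best.cost: best=r
    return best
if __name__=='__main__':
    b=fit(); print(np.round(b.x,4),b.cost); print(np.round(b.fun.reshape(-1,3),4).tolist())
    for q,p,m in L: print(np.round(np.array(m).T@fk(q,b.x)[1],2).tolist())
E
python3 -c "
from h import *
log()"; python3 fk.py
```

```text
t 4.37 q [ 0.411 -0.619  2.009 -0.057  1.13   1.673] p [0.3607 0.2693 0.4405] F [-0.9 -1.  -0.9] op 1.0
[[0.771, 0.312, 0.554], [0.252, -0.95, 0.185], [0.585, -0.004, -0.811]]
[0.3134 0.1178 0.4382 0.5145 0.0855 0.2939] 1.20180716156539e-17
[[-0.0, -0.0, 0.0], [0.0, 0.0, -0.0], [0.0, 0.0, -0.0], [-0.0, 0.0, -0.0]]
[[0.0, 1.0, -0.0], [-1.0, 0.0, 0.0], [0.0, 0.0, 1.0]]
[[0.0, 1.0, -0.0], [-1.0, 0.0, -0.0], [-0.0, 0.0, 1.0]]
[[0.0, 1.0, -0.0], [-1.0, 0.0, 0.0], [0.0, 0.0, 1.0]]
[[0.0, 1.0, 0.0], [-1.0, 0.0, 0.0], [0.0, 0.0, 1.0]]
```

```bash
cat > ik.py <<'E'
from fk import *
K=np.array([0.3134,0.1178,0.4382,0.5145,0.0855,0.2939]); K=fit().x
lo=np.array([-2.99,-.89,.3,-1.14,0,-3.12]);hi=np.array([2.99,2.07,2.58,4.28,2.63,3.12])
T=np.array([[0,1,0],[-1,0,0],[0,0,1.]]) # M_tool^T M_fk = T -> Mtool=Mfk@T.T
def tool(q): 
    p,M=fk(q,K); return p,M@T.T
def pose(lean,head,roll=0):
    # lean from vertical deg, heading deg; x up/outward
    return Rz(np.radians(head))@R.from_matrix(np.array([[1,0,0],[0,-1,0],[0,0,-1.]])).as_matrix()@Ry(np.radians(lean))
def ik(p,M,q0):
    def res(q):
        a,B=tool(q); return np.concatenate([(a-p)*10,R.from_matrix(B.T@M).as_rotvec()])
    r=least_squares(res,np.clip(q0,lo+1e-3,hi-1e-3),bounds=(lo,hi)); return r.x,np.abs(r.fun).max()
E
python3 - <<'E'
from ik import *
q0=np.array(L[-1][0])
jar=np.array([.495,.326]); cb=np.array([.6933,-.0347]); 
for head in (0,10,20,30):
  for lean in (40,50,55,60,70):
    out=[]
    for nm,xy,z in (('grasp',jar,.065),('pre',jar-.1*np.array([np.cos(np.radians(head)),np.sin(np.radians(head))]),.12),('place',cb,.085),('entry',cb-[.17,0],.105)):
      M=pose(lean,head if nm in('grasp','pre') else 0); p=np.array([*xy,z])-M[:,2]*.006
      q,e=ik(p,M,q0); out.append(f"{nm} {e:.3f} {np.round(q,2)}")
    print(head,lean,' | '.join(out))
E
```

```text
0 40 grasp 0.020 [ 0.55  0.32  2.06 -1.14  0.37  3.12] | pre 0.000 [ 0.7   0.07  2.21 -1.01  0.51  3.1 ] | place 0.000 [-0.31  0.38  1.92  0.87  0.26  0.48] | entry 0.000 [-0.47 -0.01  2.34  1.07  0.34  0.16]
0 50 grasp 0.190 [ 0.56  0.32  2.05 -1.14  0.39  3.12] | pre 0.146 [ 0.7   0.06  2.23 -1.09  0.49  3.12] | place 0.000 [-0.33  0.4   2.01  1.98  0.28 -0.64] | entry 0.000 [-0.53  0.03  2.43  1.85  0.41 -0.66]
0 55 grasp 0.276 [ 0.56  0.32  2.05 -1.14  0.4   3.12] | pre 0.223 [ 0.7   0.06  2.24 -1.12  0.48  3.12] | place 0.000 [-0.34  0.42  2.05  2.3   0.38 -0.97] | entry 0.000 [-0.56  0.08  2.46  2.09  0.53 -0.93]
0 60 grasp 0.362 [ 0.57  0.32  2.05 -1.14  0.41  3.12] | pre 0.301 [ 0.7   0.06  2.25 -1.14  0.47  3.12] | place 0.000 [-0.35  0.46  2.07  2.47  0.51 -1.15] | entry 0.000 [-0.59  0.15  2.49  2.25  0.67 -1.12]
0 70 grasp 0.526 [ 0.38  0.25  2.17 -0.56  0.    2.36] | pre 0.472 [ 0.71  0.06  2.24 -1.14  0.49  3.12] | place 0.000 [-0.37  0.56  2.1   2.64  0.79 -1.33] | entry 0.000 [-0.65  0.35  2.51  2.4   1.   -1.37]
10 40 grasp 0.017 [ 0.48  0.28  2.11 -1.14  0.21  2.94]
[... 2388 characters left out ...]
 1.98  0.28 -0.64] | entry 0.000 [-0.53  0.03  2.43  1.85  0.41 -0.66]
30 55 grasp 0.000 [ 0.28  0.34  2.28  2.69  0.47 -1.3 ] | pre 0.000 [ 0.17 -0.07  2.55  2.3   0.39 -0.98] | place 0.000 [-0.34  0.42  2.05  2.3   0.38 -0.97] | entry 0.000 [-0.56  0.08  2.46  2.09  0.53 -0.93]
30 60 grasp 0.000 [ 0.27  0.4   2.3   2.76  0.63 -1.39] | pre 0.000 [ 0.15  0.01  2.58  2.49  0.55 -1.19] | place 0.000 [-0.35  0.46  2.07  2.47  0.51 -1.15] | entry 0.000 [-0.59  0.15  2.49  2.25  0.67 -1.12]
30 70 grasp 0.000 [ 0.25  0.55  2.31  2.82  0.96 -1.48] | pre 0.030 [ 0.15  0.27  2.58  2.75  0.96 -1.46] | place 0.000 [-0.37  0.56  2.1   2.64  0.79 -1.33] | entry 0.000 [-0.65  0.35  2.51  2.4   1.   -1.37]
```

```bash
cat > sim.py <<'E'
from ik import *
vl=np.array([2.57,2.57,3.01,3.14,3.14,3.14])*.7/12
def run(q,p1,M1,tmax=60,verbose=True):
    """straight move from q to pose; returns q list"""
    qs=[q]
    for i in range(tmax):
        p,M=tool(q); d=p1-p; rv=R.from_matrix(M.T@M1).as_rotvec()
        n=max(np.linalg.norm(d)/.034,np.linalg.norm(rv)/np.radians(6),1e-9)
        if n<.02: break
        f=min(1,1/n)
        for _ in range(6):
            q2,e=ik(p+d*f,M@R.from_rotvec(rv*f).as_matrix(),q)
            m=np.max(np.abs(q2-q)/vl)
            if m<=1: break
            f*=max(.3,.95/m)
        q=q2; qs.append(q)
        if e>.003: print('  err',e,np.round(q,2)); break
    if verbose: print('rows',len(qs)-1,'end',np.round(q,2),'min q5 %.2f'%min(x[4] for x in qs),'q4 range %.2f %.2f'%(min(x[3] for x in qs),max(x[3] for x in qs)),'left',np.round(p1-tool(q)[0],3))
    return qs
E
cat > /tmp/s.py <<'E'
from sim import *
q0=np.array(L[-1][0]); jar=np.array([.497,.326,.07]); cb=np.array([.6933,-.0347,.09])
for lean in (50,55):
  for head in (35,45):
    print('==',lean,head)
    g=lambda back,up,l=lean:(jar+[0,0,up]-pose(l,head)[:,2]*(.006+back),pose(l,head))
    q=run(q0,g(.12,.22)[0],pose(36,head))[-1]
    q=run(q,*g(.12,.15))[-1]
    q=run(q,*g(.10,0))[-1]
    q=run(q,*g(0,0))[-1]
    q=run(q,*g(0,.06))[-1]
    M=pose(lean,0)
    q=run(q,np.array([.50,.15,.13])-M[:,2]*.006,M)[-1]
    q=run(q,np.array([.51,-.0347,.13])-M[:,2]*.006,M)[-1]
    q=run(q,cb+[0,0,.02]-M[:,2]*.006,M)[-1]
    q=run(q,cb-M[:,2]*.006,M)[-1]
    q=run(q,cb-[.2,0,-.05]-M[:,2]*.006,M)[-1]
E
python3 /tmp/s.py
```

```text
== 50 35
rows 4 end [ 0.18 -0.5   2.08  0.29  1.    1.06] min q5 1.00 q4 range -0.06 0.29 left [-0. -0. -0.]
rows 3 end [ 0.1  -0.58  2.36  0.65  0.67  0.68] min q5 0.67 q4 range 0.29 0.65 left [-0. -0.  0.]
rows 7 end [ 0.13 -0.1   2.45  1.63  0.36 -0.38] min q5 0.36 q4 range 0.65 1.63 left [ 0. -0. -0.]
rows 4 end [ 0.23  0.28  2.25  2.23  0.37 -0.94] min q5 0.35 q4 range 1.63 2.23 left [-0. -0.  0.]
rows 3 end [ 0.23  0.1   2.26  1.77  0.29 -0.45] min q5 0.29 q4 range 1.77 2.23 left [ 0. -0.  0.]
rows 13 end [ 0.12 -0.03  2.4   3.88  0.13 -2.23] min q5 0.10 q4 range 1.77 3.88 left [0. 0. 0.]
rows 14 end [-0.55 -0.1   2.46  1.6   0.41 -0.42] min q5 0.10 q4 range 1.60 3.88 left [ 0.  0. -0.]
rows 6 end [-0.33  0.34  2.02  1.79  0.26 -0.45] min q5 0.26 q4 range 1.60 1.82 left [0. 0. 0.]
rows 1 end [-0.33  0.39  2.01  1.95  0.27 -0.61] min q5 0.26 q4 range 1.79 1.95 left [ 0. -0.  0.]
rows 7 end [-0.59 -0.19  2.5   1.47  0.44 -0.3 ] min q5 0.27 q4 range 1.47 1.95 left [-0.  0. -0.]
== 50 45
rows 6 end [ 0.06 -0.47  2.06  0.45  1.1   0.73] min q5 1.08 q4 range -0.06 0.45 left [0. 0. 0.
[... 2176 characters left out ...]
 [ 0.  0. -0.]
rows 3 end [ 0.1   0.34  2.26  2.02  0.61 -0.97] min q5 0.61 q4 range 1.64 2.02 left [ 0.  0. -0.]
rows 2 end [ 0.1   0.15  2.28  1.77  0.55 -0.67] min q5 0.55 q4 range 1.77 2.02 left [0. 0. 0.]
rows 11 end [ 0.12  0.01  2.43  3.51  0.28 -1.86] min q5 0.26 q4 range 1.77 3.51 left [ 0.  0. -0.]
rows 10 end [-0.59 -0.06  2.5   1.89  0.5  -0.73] min q5 0.26 q4 range 1.89 3.51 left [0. 0. 0.]
rows 6 end [-0.34  0.36  2.05  2.19  0.34 -0.85] min q5 0.34 q4 range 1.89 2.19 left [0. 0. 0.]
rows 1 end [-0.34  0.41  2.05  2.28  0.37 -0.95] min q5 0.34 q4 range 2.19 2.28 left [ 0. -0.  0.]
rows 7 end [-0.63 -0.16  2.55  1.76  0.51 -0.61] min q5 0.37 q4 range 1.76 2.28 left [-0.  0. -0.]
```

```bash
cat > plan.py <<'E'
from sim import *
def rows(p1,M1,grip,n=None,vmax=.036,wmax=6.5):
    o,p,r=log(); q=o['q']; M=r.as_matrix()
    rv=R.from_matrix(M.T@M1).as_rotvec(); d=p1-p
    k=n or int(np.ceil(max(np.linalg.norm(d)/vmax,np.degrees(np.linalg.norm(rv))/wmax,1)))
    # slow further for joints
    if n is None:
        for k in range(k,40):
            qq=q; ok=True
            for i in range(k):
                q2,e=ik(p+d*(i+1)/k,M@R.from_rotvec(rv*(i+1)/k).as_matrix(),qq)
                if np.max(np.abs(q2-qq)/vl)>.97: ok=False;break
                qq=q2
            if ok: print('final q',np.round(qq,2),'err',e); break
    out=[]
    for i in range(k):
        Mi=M@R.from_rotvec(rv*i/k).as_matrix()
        s=Mi.T@(d/k)/.2; a=rv/k/np.radians(60)
        out.append(' '.join('%g'%round(x,3) for x in [*s,*a])+' %g'%grip)
    for i in range(0,len(out),10): print('; '.join(out[i:i+10]))
JAR=np.array([.497,.326,.07])
def P(pt,lean,head,back=0):
    M=pose(lean,head); return np.asarray(pt)-M[:,2]*(.006+back),M
E
python3 -c "
from plan import *
p,M=P(JAR+[0,0,.12],50,40,.13); print(p)
rows(p,M,1)"
```

```text
[0.41719192 0.25903307 0.27741911]
t 4.37 q [ 0.411 -0.619  2.009 -0.057  1.13   1.673] p [0.3607 0.2693 0.4405] F [-0.9 -1.  -0.9] op 1.0
[[0.771, 0.312, 0.554], [0.252, -0.95, 0.185], [0.585, -0.004, -0.811]]
final q [-0.01 -0.55  2.39  0.82  0.75  0.4 ] err 1.0342153125766263e-13
-0.027 0.014 0.081 0.025 0.023 -0.027 1; -0.03 0.015 0.08 0.025 0.023 -0.027 1; -0.032 0.016 0.079 0.025 0.023 -0.027 1; -0.034 0.018 0.077 0.025 0.023 -0.027 1; -0.037 0.018 0.076 0.025 0.023 -0.027 1; -0.039 0.019 0.075 0.025 0.023 -0.027 1; -0.041 0.02 0.073 0.025 0.023 -0.027 1; -0.044 0.021 0.072 0.025 0.023 -0.027 1; -0.046 0.021 0.07 0.025 0.023 -0.027 1; -0.048 0.022 0.068 0.025 0.023 -0.027 1
```

Request:
arm_command --motion "-0.03 0.015 0.08 0.025 0.023 -0.027 1; -0.03 0.015 0.08 0.025 0.023 -0.027 1; -0.03 0.016 0.08 0.025 0.023 -0.027 1; -0.034 0.018 0.077 0.025 0.023 -0.027 1; -0.037 0.018 0.076 0.025 0.023 -0.027 1; -0.039 0.019 0.075 0.025 0.023 -0.027 1; -0.041 0.02 0.073 0.025 0.023 -0.027 1; -0.044 0.021 0.072 0.025 0.023 -0.027 1; -0.046 0.021 0.07 0.025 0.023 -0.027 1; -0.048 0.022 0.068 0.025 0.023 -0.027 1"

```text
time_s: 5.2
eef_pos: [0.4208, 0.2623, 0.2799]
eef_rot: [-0.147, 0.841, 0.325, 0.407]
wrist_force: [1.0, -0.3, 0.2]
opening: 1.0
```

```bash
cat > wv.py <<'E'
from plan import *
import cv2,sys
from bench import camera
KW=np.array([[320.2,0,315.6],[0,320.2,197.0],[0,0,1]]); MT=np.array([[-0.0006,-0.9459,-0.3244,0.0851],[1,-0.0002,-0.0012,-0.0001],[0.0011,-0.3244,0.9459,-0.1181]])
def wrist(name):
    o,p,r=st(); c=camera('wrist'); cv2.imwrite(f'pics/{name}.png',c['img'][:,:,::-1])
    M=r.as_matrix(); W=np.zeros((3,4)); W[:,:3]=M@MT[:,:3]; W[:,3]=p+M@MT[:,3]
    C['wrist']=(320.2,315.6,197.0,W); return W
E
python3 -c "
from wv import *
W=wrist('w1'); print(np.round(W,4).tolist())
rows(*P(JAR,55,40,.10),1)
for z in (0,.082,.110): print(w2px('wrist',[.497,.326,z]))
np.save('w1.npy',W)
"
```

```text
[[0.6671, -0.6238, 0.4072, 0.3902], [-0.7447, -0.5705, 0.3462, 0.2383], [0.0163, -0.5342, -0.8452, 0.4202]]
t 5.25 q [-0.028 -0.534  2.397  0.879  0.756  0.299] p [0.4201 0.2615 0.2756] F [-1.4 -1.4 -3.7] op 0.998
[[0.457, 0.67, 0.585], [0.432, -0.742, 0.512], [0.777, 0.019, -0.629]]
final q [-0.01 -0.04  2.49  1.79  0.58 -0.71] err 1.6653345369377348e-15
-0.065 -0.001 0.063 -0.002 0.008 0.004 1; -0.066 -0.001 0.063 -0.002 0.008 0.004 1; -0.066 -0.001 0.062 -0.002 0.008 0.004 1; -0.067 -0.001 0.062 -0.002 0.008 0.004 1; -0.067 -0.001 0.061 -0.002 0.008 0.004 1; -0.068 -0.001 0.061 -0.002 0.008 0.004 1; -0.068 -0 0.06 -0.002 0.008 0.004 1; -0.069 -0 0.059 -0.002 0.008 0.004 1
[314.92260091 277.5202297 ]
[315.97955576 254.03571776]
[316.44033297 243.7976949 ]
```

View pics/w1.png

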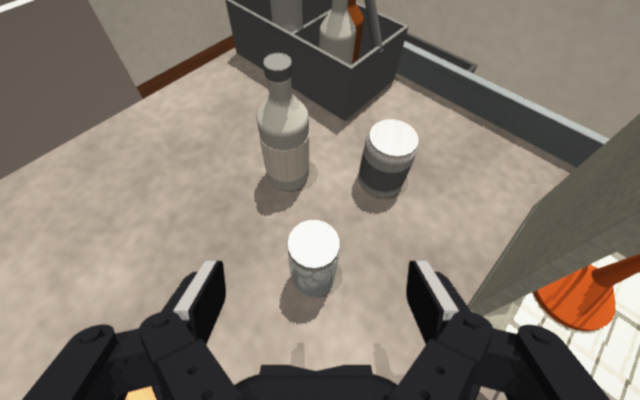

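```bash
python3 -c "
from wv import *
C['wrist']=(320.2,315.6,197.0,np.load('w1.npy'))
print(px2w('wrist',314,245,.110), px2w('wrist',312.5,283,0.0))"

```

```text
[0.49427293 0.32697371 0.11      ] [0.48932901 0.32341234 0.        ]
```

Request:
arm_command --motion "-0.065 0 0.063 -0.002 0.008 0.004 1; -0.066 0 0.063 -0.002 0.008 0.004 1; -0.066 0 0.062 -0.002 0.008 0.004 1; -0.067 0 0.062 -0.002 0.008 0.004 1; -0.067 0 0.061 -0.002 0.008 0.004 1; -0.068 0 0.061 -0.002 0.008 0.004 1; -0.068 0 0.06 -0.002 0.008 0.004 1; -0.07 0 0.06 -0.002 0.008 0.004 1; 0 0 0 0 0 0 1"

```text
time_s: 6.0
eef_pos: [0.4387, 0.262, 0.1294]
eef_rot: [-0.152, 0.835, 0.297, 0.437]
wrist_force: [-0.1, -0.5, -1.2]
opening: 0.998
```

```bash
python3 -c "
from wv import *
W=wrist('w2');np.save('w2.npy',W)
for z in (0,.082,.110): print(w2px('wrist',[.496,.326,z]))
rows(*P([.496,.326,.07],55,40,0),1)
"
```

```text
[300.37750218 251.47881018]
[296.52827237 199.27754233]
[294.64426656 173.72762804]
t 6.05 q [-0.026 -0.026  2.482  1.798  0.577 -0.728] p [0.4393 0.2624 0.1312] F [0.1 0.3 0.3] op 1.0
[[0.441, 0.63, 0.64], [0.364, -0.777, 0.514], [0.821, 0.006, -0.571]]
final q [ 0.16  0.33  2.28  2.21  0.55 -1.05] err 5.708172647663884e-10
-0.004 -0.023 0.163 0.005 -0.001 -0.002 1; -0.003 -0.022 0.163 0.005 -0.001 -0.002 1; -0.003 -0.021 0.163 0.005 -0.001 -0.002 1
```

View pics/w2.png

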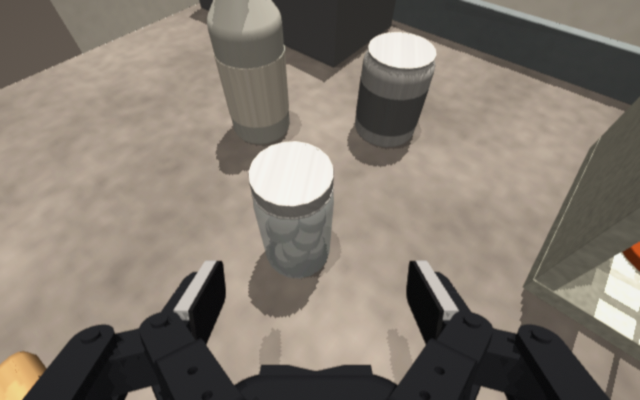

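```bash
python3 -c "
from wv import *
C['wrist']=(320.2,315.6,197.0,np.load('w2.npy'))
J=px2w('wrist',291.5,176,.110); print(J)
o,p,r=st(); print(r.as_matrix().T@(np.array([J[0],J[1],.07])-p))
rows(*P([J[0],J[1],.07],55,40,0),1)"

```

```text
[0.49331429 0.32629575 0.11      ]
[-0.00321906 -0.01599569  0.10237592]
t 6.05 q [-0.026 -0.026  2.482  1.798  0.577 -0.728] p [0.4393 0.2624 0.1312] F [0.1 0.3 0.3] op 1.0
[[0.441, 0.63, 0.64], [0.364, -0.777, 0.514], [0.821, 0.006, -0.571]]
final q [ 0.16  0.33  2.28  2.21  0.55 -1.05] err 1.6653345369377348e-15
-0.005 -0.026 0.161 0.005 -0.001 -0.002 1; -0.005 -0.026 0.161 0.005 -0.001 -0.002 1; -0.005 -0.025 0.161 0.005 -0.001 -0.002 1
```

Request:
arm_command --motion "-0.005 -0.04 0.03 0 0 0 1; -0.005 -0.038 0.05 0 0 0 1; -0.004 0 0.1 0 0 0 1; 0 0 0.1 0 0 0 1; 0 0 0.1 0 0 0 1; 0 0 0.1 0 0 0 1; 0 0 0 0 0 0 1"

```text
time_s: 6.63
eef_pos: [0.5007, 0.329, 0.0896]
eef_rot: [-0.157, 0.83, 0.296, 0.446]
wrist_force: [0.2, -0.5, 0.1]
opening: 1.001
```

```bash
python3 -c "
from wv import *
W=wrist('w3');np.save('w3.npy',W); log()
o,p,r=st(); print(r.as_matrix().T@(np.array([.4933,.3263,.07])-p))
"
```

```text
t 6.68 q [ 0.176  0.301  2.271  2.237  0.539 -1.044] p [0.5    0.3288 0.0903] F [0.  0.1 0.3] op 0.998
[[0.425, 0.632, 0.648], [0.352, -0.775, 0.525], [0.834, 0.005, -0.552]]
[-0.02061393 -0.0024379   0.00554998]
```

View pics/w3.png

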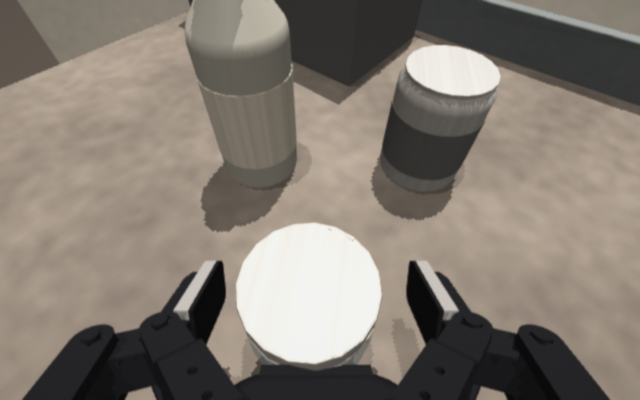

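Request:
arm_command --motion "-0.035 -0.006 0 0 0 0 1; -0.035 -0.006 0 0 0 0 1; -0.033 0 0 0 0 0 1; 0 0 0 0 0 0 1"

```text
time_s: 7.02
eef_pos: [0.489, 0.3231, 0.0779]
eef_rot: [-0.158, 0.827, 0.297, 0.45]
wrist_force: [-0.2, 0.1, -0.8]
opening: 0.998
```

```bash
python3 -c "
from wv import *
W=wrist('w4');np.save('w3.npy',W); log()
o,p,r=st(); print(r.as_matrix().T@(np.array([.4933,.3263,.07])-p))
print(w2px('wrist',[.4933,.3263,.11]))
"
```

```text
t 7.07 q [ 0.162  0.329  2.296  2.288  0.585 -1.118] p [0.4894 0.3233 0.0782] F [ 0.3  0.4 -0.2] op 0.998
[[0.419, 0.633, 0.651], [0.35, -0.774, 0.528], [0.838, 0.006, -0.545]]
[-4.16022757e-03  8.08680265e-05  8.63517531e-03]
[317.47780303 246.61872574]
```

View pics/w4.png

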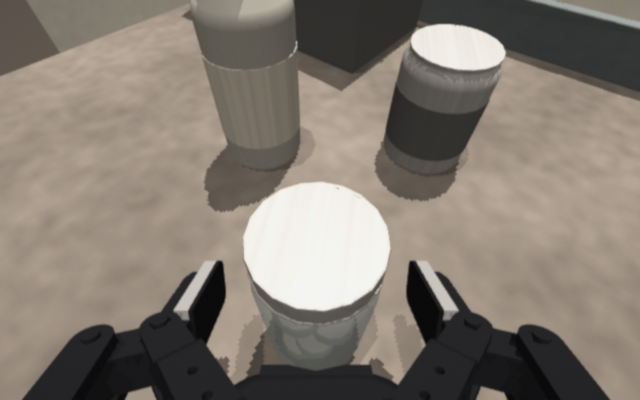

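Request:
arm_command --motion "-0.02 0 0.01 0 0 0 1; 0 0 0 0 0 0 0; 0 0 0 0 0 0 0; 0 0 0 0 0 0 0; 0 0 0 0 0 0 0; 0 0 0 0 0 0 0"

```text
time_s: 7.57
eef_pos: [0.4888, 0.3222, 0.074]
eef_rot: [-0.158, 0.827, 0.296, 0.45]
wrist_force: [-0.4, -0.0, -0.1]
opening: 0.656
```

```bash
python3 -c "
from wv import *
log()"
```

```text
t 7.57 q [ 0.159  0.342  2.297  2.301  0.596 -1.135] p [0.4888 0.3222 0.074 ] F [-0.4 -0.  -0.1] op 0.656
[[0.419, 0.633, 0.651], [0.348, -0.775, 0.528], [0.839, 0.006, -0.545]]
```

Request:
arm_command --motion "0 0 0 0 0 0 0; 0.03 0 -0.02 0 0 0 0; 0.063 0 -0.041 0 0 0 0; 0.063 0 -0.041 0 0 0 0; 0.063 0 -0.041 0 0 0 0; 0.033 0 -0.021 0 0 0 0; 0 0 0 0 0 0 0"

```text
time_s: 8.15
eef_pos: [0.4843, 0.3205, 0.1295]
eef_rot: [-0.156, 0.832, 0.296, 0.443]
wrist_force: [0.3, 0.2, -3.5]
opening: 0.656
```

```bash
python3 -c "
from wv import *
W=wrist('w5')
import cv2; c=camera('scene'); cv2.imwrite('pics/s5.png',c['img'][:,:,::-1])
# waypoint 1
Lw=57
rows(*P([.50,.16,.13],Lw,25),0)
"
```

```text
t 8.25 q [ 0.161  0.141  2.323  2.041  0.48  -0.834] p [0.4838 0.3203 0.1281] F [-1.2  0.4 -4.3] op 0.656
[[0.433, 0.631, 0.644], [0.355, -0.776, 0.522], [0.829, 0.003, -0.56]]
final q [-0.24  0.    2.47  1.9   0.59 -0.8 ] err 8.326672684688674e-16
-0.048 0.133 -0.08 -0.039 0.003 0.026 0; -0.044 0.138 -0.075 -0.039 0.003 0.026 0; -0.04 0.142 -0.069 -0.039 0.003 0.026 0; -0.036 0.146 -0.063 -0.039 0.003 0.026 0; -0.032 0.149 -0.058 -0.039 0.003 0.026 0
```

View pics/w5.png

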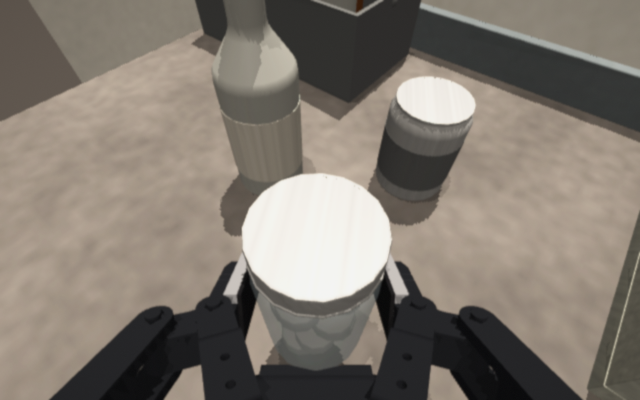

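View pics/s5.png

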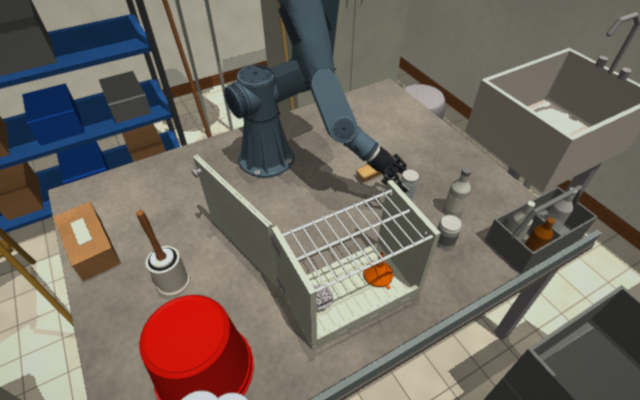

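```bash
cat >> plan.py <<'E'
GM=np.array([[0.419,0.633,0.651],[0.348,-0.775,0.528],[0.839,0.006,-0.545]]); GP=np.array([.4888,.3222,.074])
FT=GM.T@(np.array([.4933,.3263,0])-GP); FT[1]=0
def PF(foot,head,lean=57.0):
    M=pose(lean,head); return np.asarray(foot)-M@FT,M
def foot():
    o,p,r=st(); M=r.as_matrix(); print('foot',np.round(p+M@FT,4),'jar axis',np.round(M@[.8387,0,-.5446],3),'head',np.degrees(np.arctan2(M[1,2],M[0,2])).round(1))
E
python3 -c "
from plan import *
print(FT); foot()
rows(*PF([.50,.16,.06],25),0)
"
```

```text
[-0.0587737  0.         0.0454243]
foot [0.4876 0.3232 0.054 ] jar axis [0.013 0.014 1.   ] head 39.0
t 8.25 q [ 0.161  0.141  2.323  2.041  0.48  -0.834] p [0.4838 0.3203 0.1281] F [-1.2  0.4 -4.3] op 0.656
[[0.433, 0.631, 0.644], [0.355, -0.776, 0.522], [0.829, 0.003, -0.56]]
final q [-0.25 -0.    2.48  1.89  0.59 -0.8 ] err 4.718447854656915e-15
-0.048 0.133 -0.081 -0.039 0.003 0.026 0; -0.044 0.138 -0.076 -0.039 0.003 0.026 0; -0.04 0.142 -0.071 -0.039 0.003 0.026 0; -0.036 0.146 -0.065 -0.039 0.003 0.026 0; -0.032 0.149 -0.059 -0.039 0.003 0.026 0
```

Request:
arm_command --motion "-0.035 0.095 -0.058 -0.028 0.002 0.019 0; -0.033 0.097 -0.055 -0.028 0.002 0.019 0; -0.03 0.1 -0.052 -0.028 0.002 0.019 0; -0.028 0.102 -0.05 -0.028 0.002 0.019 0; -0.026 0.104 -0.047 -0.028 0.002 0.019 0; -0.024 0.106 -0.044 -0.028 0.002 0.019 0; -0.023 0.107 -0.042 -0.028 0.002 0.019 0"

```text
time_s: 8.83
eef_pos: [0.4887, 0.1545, 0.1258]
eef_rot: [-0.103, 0.862, 0.188, 0.459]
wrist_force: [-0.0, -0.7, -3.3]
opening: 0.654
```

```bash
python3 -c "
from plan import *
foot()
rows(*PF([.51,-.035,.06],0),0,vmax=.028,wmax=4)
"
```

```text
foot [0.4931 0.1569 0.0517] jar axis [0.016 0.002 1.   ] head 24.9
t 8.83 q [-0.256  0.008  2.486  1.888  0.591 -0.803] p [0.4887 0.1545 0.1258] F [-0.  -0.7 -3.3] op 0.654
[[0.508, 0.419, 0.753], [0.23, -0.908, 0.35], [0.83, -0.005, -0.557]]
final q [-0.61 -0.04  2.52  1.98  0.55 -0.83] err 2.7755575615628914e-15
-0.021 0.127 -0.042 -0.05 0.002 0.032 0; -0.016 0.13 -0.036 -0.05 0.002 0.032 0; -0.012 0.132 -0.029 -0.05 0.002 0.032 0; -0.007 0.134 -0.022 -0.05 0.002 0.032 0; -0.003 0.135 -0.015 -0.05 0.002 0.032 0; 0.002 0.136 -0.008 -0.05 0.002 0.032 0; 0.006 0.136 -0.001 -0.05 0.002 0.032 0
```

Request:
arm_command --motion "-0.02 0.127 -0.042 -0.05 0.002 0.032 0; -0.016 0.13 -0.036 -0.05 0.002 0.032 0; -0.012 0.132 -0.029 -0.05 0.002 0.032 0; -0.007 0.134 -0.022 -0.05 0.002 0.032 0; -0.003 0.135 -0.015 -0.05 0.002 0.032 0; 0.002 0.136 -0.008 -0.05 0.002 0.032 0; 0.006 0.136 0 -0.05 0.002 0.032 0; 0 0 0 0 0 0 0"

```text
time_s: 9.5
eef_pos: [0.4968, -0.0467, 0.1252]
eef_rot: [0.007, 0.883, -0.015, 0.47]
wrist_force: [0.3, 0.5, -2.7]
opening: 0.651
```

```bash
python3 -c "
from wv import *
foot(); log()
W=wrist('w6'); np.save('w6.npy',W)
from bench import camera
c=camera('top'); cv2.imwrite('pics/t6.png',c['img'][:,:,::-1])
"
```

```text
foot [ 0.5017 -0.0467  0.051 ] jar axis [ 0.017 -0.002  1.   ] head -1.9
t 9.5 q [-0.63  -0.033  2.528  1.994  0.537 -0.844] p [ 0.4968 -0.0467  0.1252] F [ 0.3  0.5 -2.7] op 0.651
[[0.558, -0.033, 0.829], [-0.02, -0.999, -0.027], [0.829, -0.002, -0.559]]
```

View pics/w6.png

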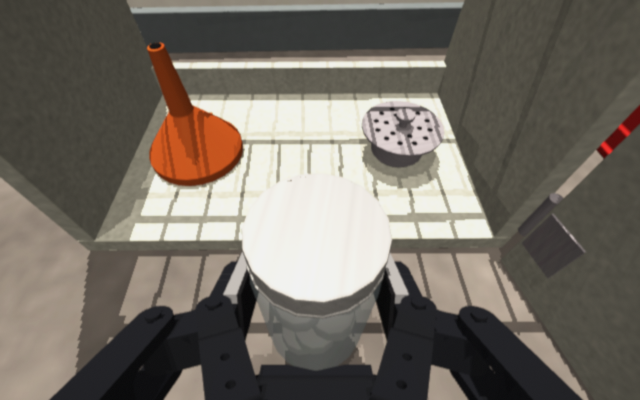

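View pics/t6.png

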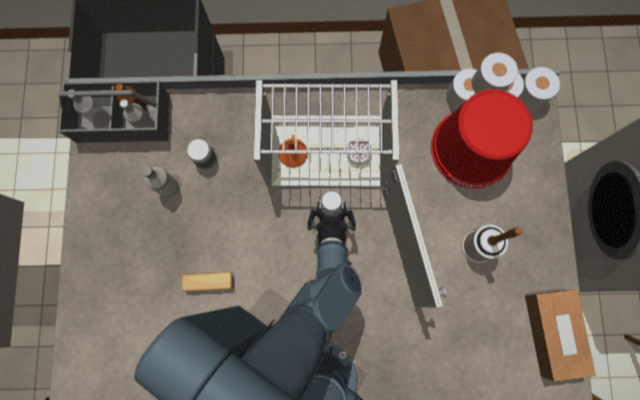

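```bash
python3 -c "
from wv import *
C['wrist']=(320.2,315.6,197.0,np.load('w6.npy'))
S=px2w('wrist',401,129,.053); F=px2w('wrist',196,149,.026); print('S',S,'F',F)
print('front edge',px2w('wrist',132,240,.018),px2w('wrist',493,239,.018))
p=[0.69326311,-0.03465892,-0.02222988]
c,s=np.cos(p[2]),np.sin(p[2])
def cu(x,y): return np.array([p[0]+c*x-s*y,p[1]+s*x+c*y])
print('S top',cu(0,-.102),'F top',cu(0,.1025),'front corners',cu(-.11,.172),cu(-.11,-.172))
for n in ((-.11,.172),(-.11,-.172)): print(w2px('wrist',[*cu(*n),.018]))
print(w2px('wrist',[*cu(0,-.102),.053]),w2px('wrist',[*cu(0,.1025),.026]))
"
```

```text
S [ 0.68429079 -0.13550191  0.053     ] F [0.69182238 0.07224119 0.026     ]
front edge [0.58957158 0.11030385 0.018     ] [ 0.57975202 -0.20268497  0.018     ]
S top [ 0.69099585 -0.13663372] F top [0.69554149 0.06781575] front corners [0.58711351 0.13974367] [ 0.57946706 -0.20417134]
[ 96.61943352 243.53849801]
[494.83379332 239.23735924]
[400.83692573 124.42307101] [200.92596877 146.38914631]
```

```bash
python3 -c "
from plan import *
foot()
rows(*PF([.689,-.035,.036],-1),0,vmax=.022,wmax=4)
"
```

```text
foot [ 0.5007 -0.0435  0.0503] jar axis [ 0.018 -0.004  1.   ] head -1.5
t 9.6 q [-0.627 -0.034  2.53   1.991  0.539 -0.843] p [ 0.496  -0.0436  0.1244] F [ 1.   0.4 -4.5] op 0.651
[[0.559, -0.027, 0.829], [-0.018, -1.0, -0.021], [0.829, -0.003, -0.56]]
final q [-0.34  0.37  2.08  2.35  0.39 -1.  ] err 9.658940314238862e-13
0.051 -0.008 0.09 0.001 0.002 -0.001 0; 0.051 -0.008 0.091 0.001 0.002 -0.001 0; 0.051 -0.007 0.091 0.001 0.002 -0.001 0; 0.051 -0.007 0.091 0.001 0.002 -0.001 0; 0.051 -0.007 0.091 0.001 0.002 -0.001 0; 0.051 -0.007 0.091 0.001 0.002 -0.001 0; 0.05 -0.007 0.091 0.001 0.002 -0.001 0; 0.05 -0.007 0.091 0.001 0.002 -0.001 0; 0.05 -0.007 0.091 0.001 0.002 -0.001 0
```

Request:
arm_command --motion "0.051 -0.008 0.09 0.001 0.002 -0.001 0; 0.051 -0.008 0.091 0.001 0.002 -0.001 0; 0.051 -0.007 0.091 0.001 0.002 -0.001 0; 0.051 -0.007 0.091 0.001 0.002 -0.001 0; 0 0 0 0 0 0 0"

```text
time_s: 10.02
eef_pos: [0.5784, -0.0339, 0.1117]
eef_rot: [0.001, 0.883, -0.008, 0.469]
wrist_force: [0.7, 0.6, -3.2]
opening: 0.652
```

```bash
python3 -c "
from plan import *
foot()
rows(*PF([.689,-.035,.036],-1),0,vmax=.018,wmax=4)
"
```

```text
foot [ 0.5832 -0.0336  0.0376] jar axis [ 0.018 -0.006  1.   ] head -0.7
t 10.02 q [-0.45   0.192  2.325  2.247  0.467 -0.982] p [ 0.5784 -0.0339  0.1117] F [ 0.7  0.6 -3.2] op 0.652
[[0.559, -0.016, 0.829], [-0.014, -1.0, -0.01], [0.829, -0.005, -0.56]]
final q [-0.34  0.37  2.08  2.35  0.39 -1.  ] err 6.39332498339942e-14
0.048 -0.001 0.073 -0.001 0.003 -0.001 0; 0.047 -0.001 0.073 -0.001 0.003 -0.001 0; 0.047 -0.001 0.073 -0.001 0.003 -0.001 0; 0.047 -0.001 0.073 -0.001 0.003 -0.001 0; 0.047 -0.001 0.074 -0.001 0.003 -0.001 0; 0.046 -0.001 0.074 -0.001 0.003 -0.001 0
```

Request:
arm_command --motion "0.048 0 0.073 -0.001 0.006 -0.001 0; 0.047 0 0.073 -0.001 0.006 -0.001 0; 0.047 0 0.073 -0.001 0.006 -0.001 0; 0.047 0 0.073 -0.001 0.006 -0.001 0; 0.047 0 0.073 -0.001 0.006 -0.001 0; 0.046 0 0.074 -0.001 0.006 -0.001 0; 0 0 0 0 0 0 0"

```text
time_s: 10.6
eef_pos: [0.6794, -0.0236, 0.0985]
eef_rot: [0.0, 0.878, -0.002, 0.478]
wrist_force: [0.4, -0.3, -3.1]
opening: 0.657
```

```bash
python3 -c "
from wv import *
foot(); W=wrist('w7'); np.save('w7.npy',W)
rows(*PF([.689,-.035,.022],-1),0,vmax=.005,wmax=4)
"
```

```text
foot [ 0.6856 -0.0235  0.0245] jar axis [-0.002 -0.001  1.   ] head -0.1
t 10.65 q [-0.329  0.397  2.089  2.405  0.413 -1.058] p [ 0.6776 -0.0232  0.0974] F [-1.3  0.9 -3.2] op 0.657
[[0.545, -0.003, 0.838], [-0.003, -1.0, -0.002], [0.838, -0.002, -0.545]]
final q [-0.34  0.41  2.07  2.41  0.41 -1.06] err 5.775930750354246e-14
0.003 0.02 0.009 -0.004 0 0.002 0; 0.003 0.02 0.009 -0.004 0 0.002 0; 0.003 0.019 0.009 -0.004 0 0.002 0
```

View pics/w7.png

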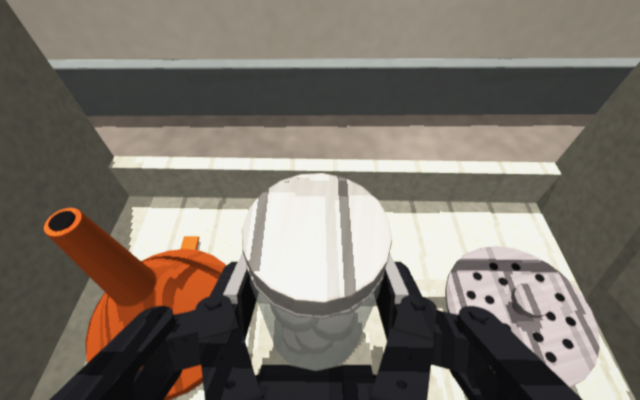

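Request:
arm_command --motion "0.004 0.02 0.006 -0.004 0 0.002 0; 0.004 0.02 0.006 -0.004 0 0.002 0; 0.004 0.018 0.006 -0.004 0 0.002 0; 0 0 0 0 0 0 0"

```text
time_s: 10.98
eef_pos: [0.6773, -0.033, 0.0933]
eef_rot: [0.003, 0.881, -0.007, 0.473]
wrist_force: [-0.3, 0.4, -3.7]
opening: 0.656
```

```bash
python3 -c "
from wv import *
foot(); log()
from bench import camera
c=camera('scene'); cv2.imwrite('pics/s8.png',cv2.resize(c['img'][140:360,180:480,::-1],None,fx=2.6,fy=2.6,interpolation=cv2.INTER_CUBIC))
rows(*PF([.689,-.035,.018],-1),0,vmax=.003,wmax=4)
"
```

```text
foot [ 0.6827 -0.0329  0.0192] jar axis [ 0.009 -0.002  1.   ] head -0.8
t 10.98 q [-0.343  0.405  2.084  2.396  0.408 -1.052] p [ 0.6773 -0.033   0.0933] F [-0.3  0.4 -3.7] op 0.656
[[0.552, -0.016, 0.834], [-0.01, -1.0, -0.012], [0.834, -0.002, -0.552]]
t 11.03 q [-0.343  0.404  2.085  2.396  0.408 -1.052] p [ 0.6771 -0.0328  0.0932] F [-1.2 -1.  -3. ] op 0.656
[[0.552, -0.015, 0.834], [-0.01, -1.0, -0.012], [0.834, -0.002, -0.552]]
final q [-0.34  0.42  2.07  2.42  0.42 -1.07] err 1.810584951200457e-14
0.004 0.003 0.009 -0.001 0.003 -0 0; 0.004 0.003 0.009 -0.001 0.003 -0 0; 0.004 0.003 0.009 -0.001 0.003 -0 0
```

View pics/s8.png

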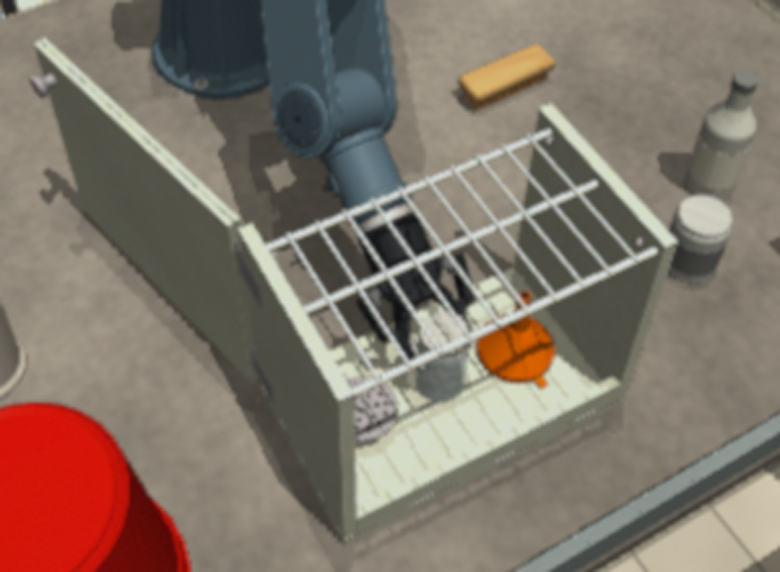

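Request:
arm_command --motion "-0.006 0.003 0.004 0 0.004 0 0; -0.006 0 0.004 0 0.003 0 0; 0 0 0 0 0 0 0"

```text
time_s: 11.28
eef_pos: [0.6778, -0.0338, 0.0924]
eef_rot: [0.003, 0.878, -0.007, 0.479]
wrist_force: [-0.4, -0.0, -3.8]
opening: 0.655
```

```bash
python3 -c "
from wv import *
foot(); log()"
```

```text
foot [ 0.6841 -0.0338  0.0184] jar axis [-0.004 -0.001  1.   ] head -0.8
t 11.28 q [-0.347  0.413  2.087  2.421  0.429 -1.08 ] p [ 0.6778 -0.0338  0.0924] F [-0.4 -0.  -3.8] op 0.655
[[0.541, -0.015, 0.841], [-0.009, -1.0, -0.012], [0.841, -0.001, -0.541]]
```

Force still shows the jar's weight; keep lowering gently.

Request:
arm_command --motion "-0.006 0 0.004 0 0 0 0; -0.006 0 0.004 0 0 0 0; 0 0 0 0 0 0 0"

```text
time_s: 11.53
eef_pos: [0.6794, -0.034, 0.0923]
eef_rot: [0.003, 0.876, -0.006, 0.482]
wrist_force: [-0.9, -0.7, -3.5]
opening: 0.655
```

```bash
python3 -c "
from wv import *
foot(); log()"
```

```text
foot [ 0.6863 -0.034   0.0184] jar axis [-0.011 -0.001  1.   ] head -0.8
t 11.53 q [-0.347  0.418  2.085  2.432  0.437 -1.092] p [ 0.6794 -0.034   0.0923] F [-0.9 -0.7 -3.5] op 0.655
[[0.536, -0.014, 0.844], [-0.008, -1.0, -0.012], [0.844, -0.001, -0.536]]
```

Request:
arm_command --motion "-0.012 0 0.004 0 -0.006 0 0; -0.012 0 0.004 0 -0.006 0 0; 0 0 0 0 0 0 0"

```text
time_s: 11.78
eef_pos: [0.6817, -0.0342, 0.0926]
eef_rot: [0.003, 0.877, -0.005, 0.481]
wrist_force: [0.5, 0.2, -4.2]
opening: 0.657
```

```bash
python3 -c "
from wv import *
foot(); log()"
```

```text
foot [ 0.6885 -0.0342  0.0186] jar axis [-0.009  0.     1.   ] head -0.7
t 11.78 q [-0.346  0.42   2.079  2.425  0.434 -1.085] p [ 0.6817 -0.0342  0.0926] F [ 0.5  0.2 -4.2] op 0.657
[[0.537, -0.012, 0.844], [-0.007, -1.0, -0.011], [0.844, 0.0, -0.537]]
```

Request:
arm_command --motion "-0.016 0 0.003 0 -0.01 0 0; -0.016 0 0.003 0 -0.01 0 0; -0.016 0 0.003 0 0 0 0"

```text
time_s: 12.03
eef_pos: [0.684, -0.0342, 0.092]
eef_rot: [0.003, 0.877, -0.004, 0.48]
wrist_force: [-9.2, 1.1, 12.6]
opening: 0.653
```

```bash
python3 -c "
from wv import *
foot(); log()"
```

```text
foot [ 0.6906 -0.0343  0.018 ] jar axis [-0.007  0.001  1.   ] head -0.5
t 12.03 q [-0.345  0.424  2.072  2.413  0.43  -1.076] p [ 0.684  -0.0342  0.092 ] F [-9.2  1.1 12.6] op 0.653
[[0.539, -0.009, 0.842], [-0.004, -1.0, -0.008], [0.842, 0.001, -0.539]]
```

Request:
arm_command --motion "-0.006 0 0 0 0 0 0.9; -0.006 0 0 0 0 0 0.9; -0.008 0 0 0 0 0 0.9; -0.008 0 0 0 0 0 0.9"

```text
time_s: 12.37
eef_pos: [0.682, -0.0347, 0.0882]
eef_rot: [0.003, 0.877, -0.004, 0.481]
wrist_force: [-0.8, 0.9, 1.1]
opening: 0.897
```

```bash
python3 -c "
from wv import *
foot(); log(); W=wrist('w9')
np.save('w9.npy',W)
for z in (.018,.1,.128): print(w2px('wrist',[.689,-.034,z]))
"
```

```text
foot [ 0.6887 -0.0348  0.0142] jar axis [-0.009  0.001  1.   ] head -0.6
t 12.37 q [-0.348  0.432  2.076  2.429  0.442 -1.095] p [ 0.682  -0.0347  0.0882] F [-0.8  0.9  1.1] op 0.897
[[0.537, -0.009, 0.843], [-0.004, -1.0, -0.008], [0.843, 0.001, -0.537]]
[314.88393531 326.74193789]
[314.58015737 266.82451735]
[314.39718155 230.73421048]
```

View pics/w9.png

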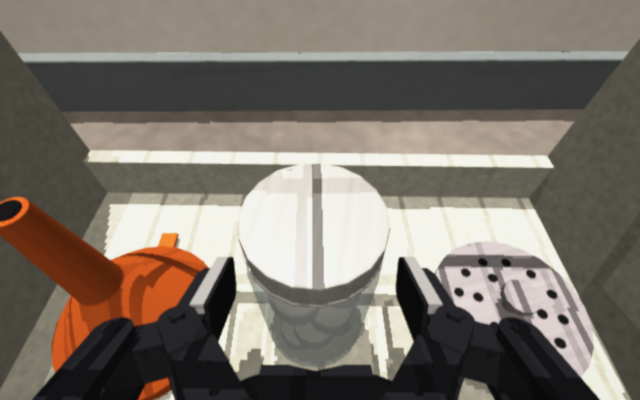

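Request:
arm_command --motion "-0.005 0 -0.05 0 0 0 1; -0.005 0 -0.08 0 0 0 1; -0.005 0 -0.08 0 0 0 1"

```text
time_s: 12.67
eef_pos: [0.6431, -0.0341, 0.1061]
eef_rot: [0.002, 0.878, -0.004, 0.479]
wrist_force: [1.0, 0.1, 0.0]
opening: 0.999
```

```bash
python3 -c "
from wv import *
log()
"
```

```text
t 12.67 q [-0.381  0.326  2.175  2.354  0.447 -1.043] p [ 0.6431 -0.0341  0.1061] F [1.  0.1 0. ] op 0.999
[[0.541, -0.009, 0.841], [-0.005, -1.0, -0.008], [0.841, -0.0, -0.541]]
```

Request:
arm_command --motion "0 0 -0.12 0 0 0 1; 0 0 -0.14 0 0 0 1; 0 0 -0.15 0 0 0 1; 0 0 -0.15 0 0 0 0.6; 0 0 -0.15 0 0 0 0.3; 0 0 -0.15 0 0 0 0; 0 0 0 0 0 0 0"

```text
time_s: 13.25
eef_pos: [0.4967, -0.0302, 0.1948]
eef_rot: [0.002, 0.878, -0.003, 0.478]
wrist_force: [0.4, -0.1, 0.7]
opening: 0.459
```

```bash
python3 -c "
from wv import *
log(); W=wrist('w10')
np.save('w10.npy',W)
for z in (.018,.1,.128): print(w2px('wrist',[.689,-.034,z]))
"
```

```text
t 13.25 q [-0.6   -0.329  2.534  1.516  0.489 -0.289] p [ 0.4967 -0.0302  0.1948] F [ 0.4 -0.1  0.7] op 0.459
[[0.543, -0.007, 0.839], [-0.004, -1.0, -0.006], [0.839, 0.0, -0.543]]
[318.02733286 197.10724865]
[318.43971198 148.37864903]
[318.61973271 127.10657675]
```

View pics/w10.png

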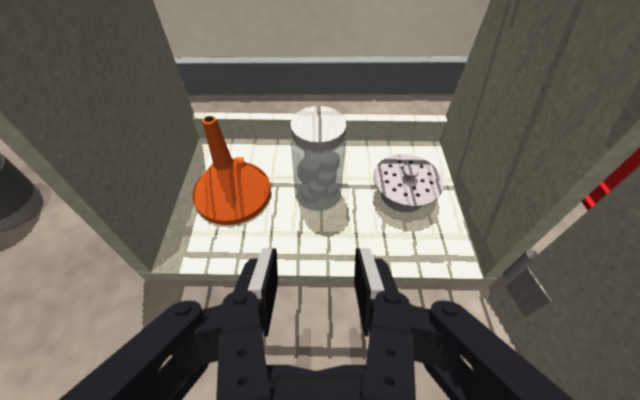

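```bash
python3 - <<'E'
from plan import *
o,p,r=log(); q=o['q']
q=run(q,np.array([.43,-.03,.33]),pose(45,0))[-1]
q=run(q,np.array([.38,-.05,.45]),pose(10,0))[-1]
q=run(q,np.array([.31,-.355,.45]),pose(0,0))[-1]
q=run(q,np.array([.31,-.355,.285]),pose(0,0))[-1]
q=run(q,np.array([.36,-.20,.285]),pose(0,0))[-1]
q=run(q,np.array([.55,.05,.285]),pose(0,0))[-1]
rows(np.array([.43,-.03,.33]),pose(45,0),0)
E
```

```text
t 13.3 q [-0.599 -0.323  2.532  1.526  0.488 -0.298] p [ 0.4976 -0.0307  0.1943] F [ 0.1 -0.6  0.3] op 0.359
[[0.543, -0.009, 0.84], [-0.005, -1.0, -0.007], [0.84, -0.001, -0.543]]
rows 7 end [-0.69 -0.84  2.38  0.55  1.02  0.73] min q5 0.49 q4 range 0.55 1.53 left [-0.  0.  0.]
rows 6 end [-0.51 -0.5   1.82  0.09  1.66  1.07] min q5 1.02 q4 range 0.09 0.55 left [ 0.  0. -0.]
rows 10 end [-1.11 -0.15  1.56 -0.    1.73  0.47] min q5 1.66 q4 range -0.00 0.09 left [-0.  0. -0.]
rows 5 end [-1.11 -0.08  1.82 -0.    1.4   0.47] min q5 1.40 q4 range -0.00 -0.00 left [-0.  0. -0.]
rows 5 end [-0.8  -0.23  1.95  0.    1.42  0.77] min q5 1.40 q4 range -0.00 0.00 left [ 0.  0. -0.]
rows 10 end [-0.12  0.11  1.63 -0.    1.4   1.45] min q5 1.40 q4 range -0.00 0.00 left [ 0.  0. -0.]
t 13.3 q [-0.599 -0.323  2.532  1.526  0.488 -0.298] p [ 0.4976 -0.0307  0.1943] F [ 0.1 -0.6  0.3] op 0.359
[[0.543, -0.009, 0.84], [-0.005, -1.0, -0.007], [0.84, -0.001, -0.543]]
final q [-0.69 -0.84  2.38  0.55  1.02  0.73] err 5.7319546460506244e-11
0.032 -0 -0.054 0.001 -0.017 -0 0; 0.031 -0 -0.055 0.001 -0.017 -0 0; 0.03 -0 -0.055 0.001 -0.017 -0 0; 0.029 -0 -0.056 0.001 -0.017 -0 0; 0.028 -0 -0.056 0.001 -0.017 -0 0; 0.027 -0 -0.057 0.001 -0.017 -0 0; 0.026 -0 -0.057 0.001 -0.017 -0 0; 0.025 -0 -0.058 0.001 -0.017 -0 0; 0.024 -0 -0.058 0.001 -0.017 -0 0; 0.023 -0 -0.059 0.001 -0.017 -0 0
0.022 -0 -0.059 0.001 -0.017 -0 0; 0.021 -0 -0.06 0.001 -0.017 -0 0
```

```bash
python3 - <<'E'
from plan import *
o,p,r=st(); q=o['q']
for w in (([.47,-.03,.34],35),([.49,-.03,.36],30),([.50,-.03,.34],40)):
    q1=run(q,np.array(w[0]),pose(w[1],0)); print(min(x[1] for x in q1))
rows(np.array([.49,-.03,.36]),pose(30,0),0)
E
```

```text
rows 8 end [-0.5  -0.56  2.17  0.33  1.01  0.97] min q5 0.49 q4 range 0.33 1.53 left [0. 0. 0.]
-0.5663719453199253
rows 9 end [-0.44 -0.45  2.03  0.24  1.08  1.07] min q5 0.48 q4 range 0.24 1.53 left [ 0. -0. -0.]
-0.5009010470368795
rows 8 end [-0.48 -0.51  2.17  0.4   0.88  0.93] min q5 0.48 q4 range 0.40 1.53 left [-0.  0. -0.]
-0.5208136593710382
t 13.3 q [-0.599 -0.323  2.532  1.526  0.488 -0.298] p [ 0.4976 -0.0307  0.1943] F [ 0.1 -0.6  0.3] op 0.359
[[0.543, -0.009, 0.84], [-0.005, -1.0, -0.007], [0.84, -0.001, -0.543]]
final q [-0.44 -0.45  2.03  0.24  1.08  1.07] err 1.9502136005418632e-09
0.038 -0 -0.027 0 -0.025 -0 0; 0.037 -0 -0.028 0 -0.025 -0 0; 0.036 -0 -0.029 0 -0.025 -0 0; 0.035 -0 -0.03 0 -0.025 -0 0; 0.034 -0 -0.031 0 -0.025 -0 0; 0.034 -0 -0.031 0 -0.025 -0 0; 0.033 -0 -0.032 0 -0.025 -0 0; 0.032 -0 -0.033 0 -0.025 -0 0; 0.031 -0 -0.034 0 -0.025 -0 0; 0.03 -0 -0.035 0 -0.025 -0 0
0.029 -0 -0.036 0 -0.025 -0 0; 0.028 -0 -0.036 0 -0.025 -0 0; 0.027 -0 -0.037 0 -0.025 -0 0; 0.026 -0 -0.038 0 -0.025 -0 0; 0.025 -0 -0.038 0 -0.025 -0 0; 0.024 -0 -0.039 0 -0.025 -0 0; 0.023 -0 -0.04 0 -0.025 -0 0; 0.022 -0 -0.04 0 -0.025 -0 0
```

Request:
arm_command --motion "0.038 0 -0.027 0 -0.025 0 0; 0.037 0 -0.028 0 -0.025 0 0; 0.05 0 -0.04 0 -0.035 0 0; 0.05 0 -0.045 0 -0.035 0 0; 0.05 0 -0.05 0 -0.035 0 0; 0.05 0 -0.05 0 -0.035 0 0; 0.045 0 -0.055 0 -0.035 0 0; 0.045 0 -0.055 0 -0.035 0 0; 0.045 0 -0.055 0 -0.035 0 0; 0.04 0 -0.06 0 -0.035 0 0"

```text
time_s: 14.13
eef_pos: [0.4885, -0.026, 0.3133]
eef_rot: [-0.011, 0.951, -0.005, 0.308]
wrist_force: [0.6, 0.4, -0.1]
opening: 0.002
```

```bash
python3 - <<'E'
from plan import *
rows(np.array([.40,-.08,.45]),pose(0,0),0)
E
```

```text
t 14.13 q [-0.478 -0.485  2.182  0.368  0.915  0.957] p [ 0.4885 -0.026   0.3133] F [ 0.6  0.4 -0.1] op 0.002
[[0.811, -0.003, 0.586], [-0.016, -1.0, 0.018], [0.585, -0.024, -0.81]]
final q [-0.49 -0.3   1.69  0.    1.76  1.08] err 2.0097211418497606e-11
0.008 0.042 -0.136 -0.004 -0.1 -0.002 0; -0.007 0.043 -0.136 -0.004 -0.1 -0.002 0; -0.021 0.043 -0.135 -0.004 -0.1 -0.002 0; -0.035 0.044 -0.132 -0.004 -0.1 -0.002 0; -0.048 0.044 -0.127 -0.004 -0.1 -0.002 0; -0.061 0.045 -0.121 -0.004 -0.1 -0.002 0
```

Request:
arm_command --motion "0.008 0.042 -0.136 -0.004 -0.1 -0.002 0; -0.007 0.043 -0.136 -0.004 -0.1 -0.002 0; -0.021 0.043 -0.135 -0.004 -0.1 -0.002 0; -0.035 0.044 -0.132 -0.004 -0.1 -0.002 0; -0.048 0.044 -0.127 -0.004 -0.1 -0.002 0; -0.06 0.045 -0.121 -0.004 -0.1 -0.002 0"

```text
time_s: 14.63
eef_pos: [0.404, -0.0752, 0.4474]
eef_rot: [-0.013, 1.0, 0.014, -0.02]
wrist_force: [-0.4, -0.2, -0.6]
opening: -0.003
```

```bash
python3 - <<'E'
from plan import *
rows(np.array([.31,-.36,.44]),pose(0,0),0)
E
```

```text
t 14.63 q [-0.478 -0.264  1.661  0.004  1.792  1.065] p [ 0.404  -0.0752  0.4474] F [-0.4 -0.2 -0.6] op -0.003
[[0.999, 0.028, -0.041], [0.029, -0.999, 0.026], [-0.04, -0.027, -0.999]]
final q [-1.11 -0.14  1.57  0.    1.71  0.46] err 2.886579864025407e-14
-0.057 0.157 0.002 -0.003 0.004 0.003 0; -0.056 0.157 0.002 -0.003 0.004 0.003 0; -0.056 0.157 0.003 -0.003 0.004 0.003 0; -0.055 0.157 0.003 -0.003 0.004 0.003 0; -0.055 0.157 0.003 -0.003 0.004 0.003 0; -0.054 0.158 0.003 -0.003 0.004 0.003 0; -0.054 0.158 0.003 -0.003 0.004 0.003 0; -0.053 0.158 0.004 -0.003 0.004 0.003 0; -0.053 0.158 0.004 -0.003 0.004 0.003 0
```

Request:
arm_command --motion "-0.057 0.157 0 -0.003 0.004 0.003 0; -0.056 0.157 0 -0.003 0.004 0.003 0; -0.056 0.157 0 -0.003 0.004 0.003 0; -0.055 0.157 0 -0.003 0.004 0.003 0; -0.055 0.157 0 -0.003 0.004 0.003 0; -0.054 0.158 0 -0.003 0.004 0.003 0; -0.054 0.158 0 -0.003 0.004 0.003 0; -0.053 0.158 0 -0.003 0.004 0.003 0; -0.05 0.13 0 -0.003 0.004 0.003 0; 0 0 0 0 0 0 0"

```text
time_s: 15.47
eef_pos: [0.3345, -0.3657, 0.4259]
eef_rot: [-0.027, 0.999, 0.032, 0.006]
wrist_force: [-0.1, -0.0, -0.3]
opening: -0.0
```

```bash
python3 - <<'E'
from wv import *
rows(np.array([.31,-.355,.287]),pose(0,0),0)
W=wrist('w11'); c=camera('scene'); cv2.imwrite('pics/s11.png',c['img'][:,:,::-1])
E
```

```text
t 15.47 q [-1.091 -0.066  1.533  0.035  1.719  0.42 ] p [ 0.3345 -0.3657  0.4259] F [-0.1 -0.  -0.3] op -0.0
[[0.998, 0.064, 0.011], [0.063, -0.997, 0.055], [0.014, -0.054, -0.998]]
final q [-1.11 -0.08  1.82 -0.    1.41  0.47] err 2.0378337378858503e-10
-0.032 -0.006 0.174 -0.013 -0.003 0.015 0; -0.032 -0.008 0.174 -0.013 -0.003 0.015 0; -0.031 -0.01 0.174 -0.013 -0.003 0.015 0; -0.031 -0.011 0.174 -0.013 -0.003 0.015 0
```

View pics/w11.png

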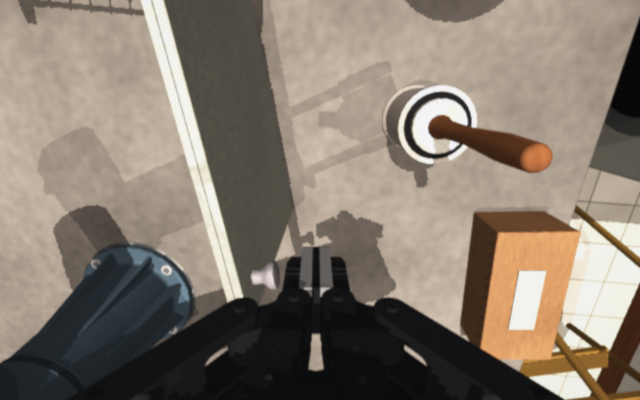

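View pics/s11.png

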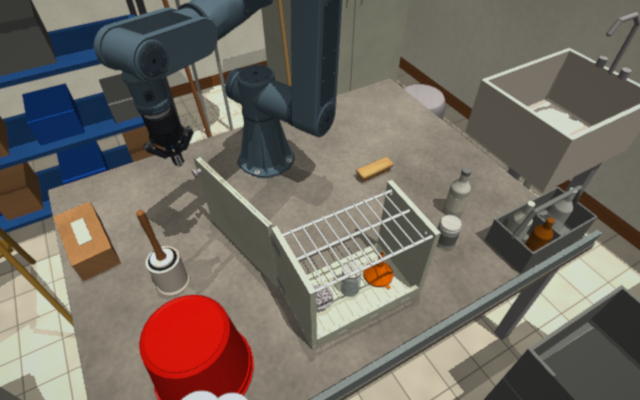

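Request:
arm_command --motion "-0.02 -0.006 0.16 -0.015 -0.003 0.015 0; -0.02 -0.008 0.16 -0.015 -0.003 0.015 0; -0.02 -0.01 0.16 -0.015 -0.003 0.015 0; -0.02 -0.011 0.16 -0.013 -0.003 0.015 0; 0 0 0.04 0 0 0 0"

```text
time_s: 15.98
eef_pos: [0.328, -0.3477, 0.2859]
eef_rot: [0.001, 1.0, 0.007, 0.006]
wrist_force: [-0.8, 0.5, -0.7]
opening: 0.001
```

```bash
cat > door.py <<'E'
from wv import *
H=np.array([.5692,-.2179]); YAW=-.0222
def dpt(a,r,off):
    c,s=np.cos(a+YAW),np.sin(a+YAW)
    return H+r*np.array([-s,c])+off*np.array([-c,-s])
def info():
    o,p,r=log(); d=p[:2]-H; 
    c=d-0; L=R.from_euler('z',-YAW).as_matrix()[:2,:2]@d
    # angle if tool touches with offset .008+hw
    rr=np.hypot(*L); ang=np.arctan2(-L[0],L[1]); print('tool r %.3f polar ang %.3f'%(rr,ang),'door a if touching (off 22mm) %.3f'%(ang-np.arcsin(.0215/rr)))
    return o,p,r
E
python3 - <<'E'
from door import *
info()
W=wrist('w12')
for a in (1.815,1.6,1.4,1.2,1.0,.8,.6,.4,.2,0): print(a,np.round(dpt(a,.27,.008+.0145+.002),3))
E
```

```text
t 15.98 q [-1.07  -0.074  1.814  0.01   1.395  0.484] p [ 0.328  -0.3477  0.2859] F [-0.8  0.5 -0.7] op 0.001
[[1.0, 0.015, 0.012], [0.015, -1.0, -0.001], [0.012, 0.002, -1.0]]
tool r 0.274 polar ang 2.087 door a if touching (off 22mm) 2.008
1.815 [ 0.311 -0.301]
1.6 [ 0.299 -0.244]
1.4 [ 0.3  -0.19]
1.2 [ 0.31  -0.137]
1.0 [ 0.332 -0.087]
0.8 [ 0.362 -0.043]
0.6 [ 0.401 -0.005]
0.4 [0.447 0.024]
0.2 [0.497 0.044]
0 [0.551 0.053]
```

View pics/w12.png

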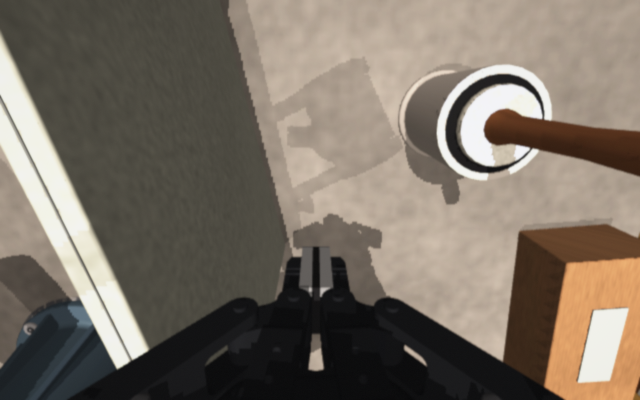

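Request:
arm_command --motion "-0.04 -0.08 0 0 0 0 0; -0.04 -0.1 0 0 0 0 0; -0.02 -0.08 0 0 0 0 0; -0.015 -0.08 0 0 0 0 0; -0.01 -0.08 0 0 0 0 0; -0.005 -0.08 0 0 0 0 0; 0 -0.08 0 0 0 0 0; 0 0 0 0 0 0 0"

```text
time_s: 16.7
eef_pos: [0.3089, -0.2295, 0.3]
eef_rot: [0.003, 1.0, 0.018, 0.015]
wrist_force: [0.4, -0.8, 0.1]
opening: -0.001
```

```bash
python3 - <<'E'
from door import *
info()
W=wrist('w13'); c=camera('top'); cv2.imwrite('pics/t13.png',c['img'][:,:,::-1])
E
```

```text
t 16.7 q [-0.968 -0.341  2.004  0.023  1.457  0.565] p [ 0.3089 -0.2295  0.3   ] F [ 0.4 -0.8  0.1] op -0.001
[[0.999, 0.035, 0.031], [0.035, -0.999, -0.005], [0.03, 0.006, -1.0]]
tool r 0.261 polar ang 1.638 door a if touching (off 22mm) 1.555
```

View pics/w13.png

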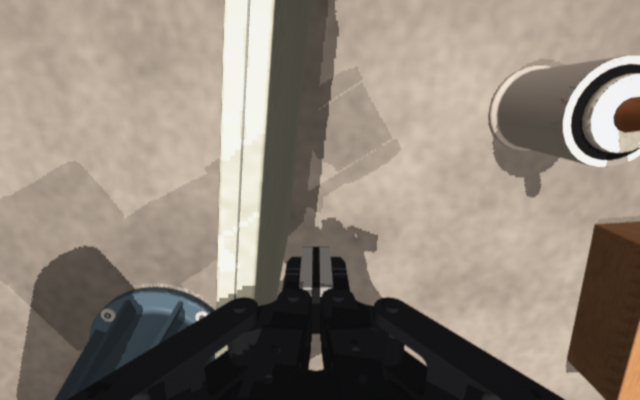

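View pics/t13.png

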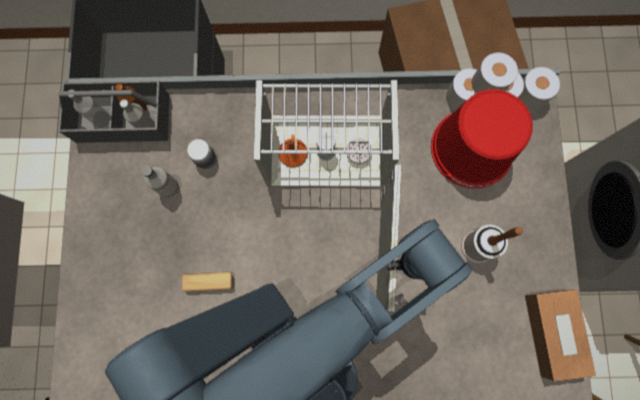

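Request:
arm_command --motion "-0.02 -0.1 0.02 0 -0.006 0.006 0; -0.02 -0.1 0.02 0 -0.006 0.006 0; 0.012 -0.09 0.02 0 -0.006 0.006 0; 0.012 -0.09 0.02 0 -0.006 0.006 0; 0.012 -0.09 0.02 0 -0.005 0.006 0; 0.033 -0.083 0.02 0 -0.004 0.006 0; 0.033 -0.083 0.015 0 0 0.006 0; 0.033 -0.083 0.01 0 0 0.006 0"

```text
time_s: 17.47
eef_pos: [0.3355, -0.0997, 0.2926]
eef_rot: [0.018, 1.0, -0.011, 0.008]
wrist_force: [-0.5, -1.0, 5.6]
opening: -0.004
```

```bash
python3 - <<'E'
from door import *
info()
E
```

```text
t 17.47 q [-0.614 -0.435  2.082 -0.02   1.461  0.98 ] p [ 0.3355 -0.0997  0.2926] F [-0.5 -1.   5.6] op -0.004
[[1.0, -0.022, 0.016], [-0.021, -0.999, -0.035], [0.016, 0.035, -0.999]]
tool r 0.262 polar ang 1.125 door a if touching (off 22mm) 1.042
```

```bash
python3 - <<'E'
from door import *
W=wrist('w14'); c=camera('top'); cv2.imwrite('pics/t14.png',c['img'][:,:,::-1]); info()
E
```

```text
t 17.57 q [-0.612 -0.434  2.083 -0.019  1.459  0.979] p [ 0.3359 -0.0986  0.2915] F [-0.4  0.3  0.5] op 0.001
[[1.0, -0.019, 0.016], [-0.018, -0.999, -0.034], [0.017, 0.034, -0.999]]
tool r 0.262 polar ang 1.120 door a if touching (off 22mm) 1.038
```

View pics/w14.png

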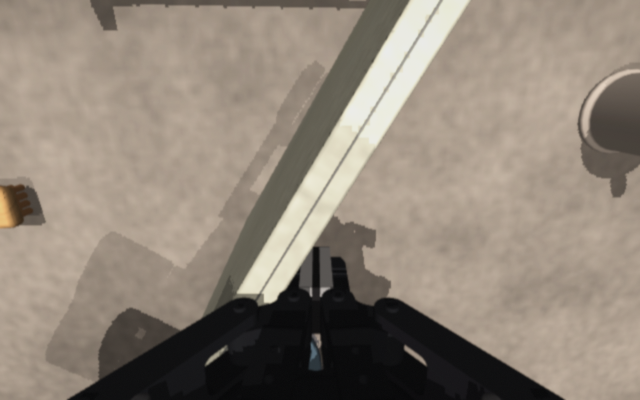

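View pics/t14.png

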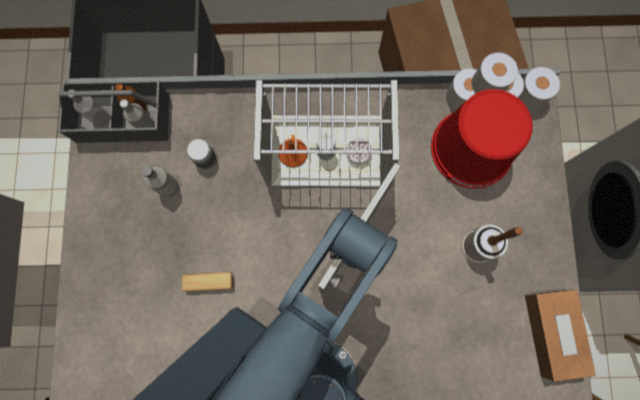

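Request:
arm_command --motion "0.043 -0.093 0.012 0.005 -0.002 0 0; 0.043 -0.093 0.012 0.005 -0.002 0 0; 0.043 -0.093 0.012 0.005 -0.002 0 0; 0.065 -0.063 0.012 0.005 -0.002 0 0; 0.065 -0.063 0.012 0.005 -0.002 0 0; 0.065 -0.063 0.012 0.005 -0.002 0 0; 0.077 -0.048 0.01 0 -0.002 0 0; 0.077 -0.048 0.01 0 -0.002 0 0; 0 0 0.01 0 0 0 0"

```text
time_s: 18.32
eef_pos: [0.4518, 0.0059, 0.2853]
eef_rot: [0.005, 1.0, -0.009, 0.013]
wrist_force: [-0.6, 0.2, 0.4]
opening: -0.004
```

```bash
python3 - <<'E'
from door import *
info();W=wrist('w15'); c=camera('top'); cv2.imwrite('pics/t15.png',c['img'][:,:,::-1]); info()
E
```

```text
t 18.32 q [-0.248 -0.15   1.883 -0.005  1.381  1.342] p [0.4518 0.0059 0.2853] F [-0.6  0.2  0.4] op -0.004
[[1.0, -0.018, 0.025], [-0.018, -1.0, -0.011], [0.026, 0.011, -1.0]]
tool r 0.253 polar ang 0.505 door a if touching (off 22mm) 0.420
t 18.42 q [-0.25  -0.152  1.888 -0.006  1.383  1.34 ] p [0.449  0.0053 0.2839] F [-0.4 -0.8 -0.3] op -0.003
[[1.0, -0.018, 0.021], [-0.018, -1.0, -0.011], [0.021, 0.011, -1.0]]
tool r 0.254 polar ang 0.516 door a if touching (off 22mm) 0.431
```

View pics/w15.png

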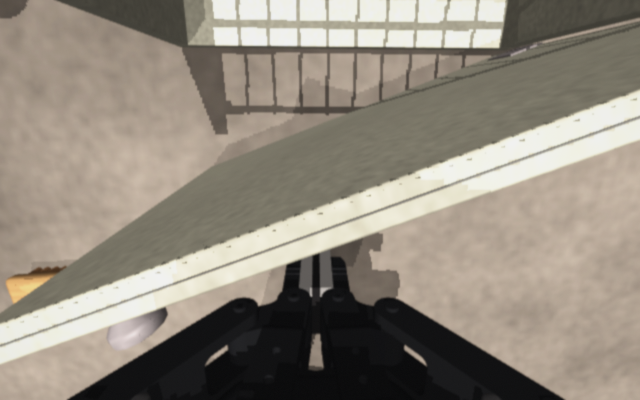

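View pics/t15.png

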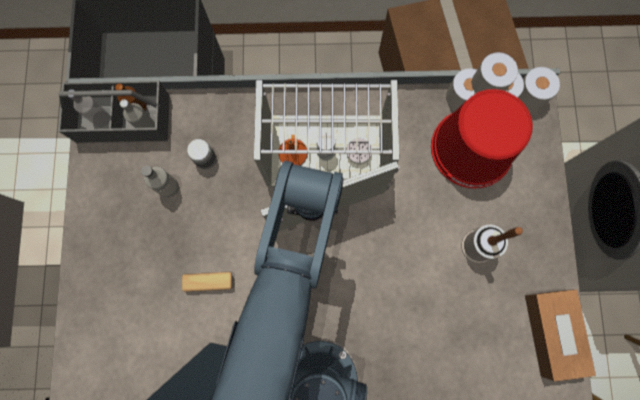

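Request:
arm_command --motion "0.065 -0.045 0.008 0 -0.003 -0.002 0; 0.065 -0.04 0.008 0 -0.003 -0.002 0; 0.065 -0.03 0.008 0 -0.003 -0.002 0; 0.06 -0.025 0.008 0 -0.003 -0.002 0; 0.05 -0.015 0.008 0 -0.003 -0.002 0; 0.04 -0.01 0.008 0 -0.003 -0.002 0; 0.03 -0.005 0.008 0 0 0 0"

```text
time_s: 19.0
eef_pos: [0.5216, 0.0319, 0.2696]
eef_rot: [0.006, 1.0, -0.005, -0.005]
wrist_force: [0.0, -0.7, 0.3]
opening: -0.004
```

```bash
python3 - <<'E'
from door import *
info()
E
```

```text
t 19.0 q [-0.159  0.059  1.715 -0.014  1.377  1.425] p [0.5216 0.0319 0.2696] F [ 0.  -0.7  0.3] op -0.004
[[1.0, -0.01, -0.011], [-0.01, -1.0, -0.012], [-0.011, 0.012, -1.0]]
tool r 0.254 polar ang 0.211 door a if touching (off 22mm) 0.126
```

Request:
arm_command --motion "0.025 -0.005 -0.025 0 0.003 0 0; 0.025 -0.003 -0.025 0 0.003 0 0; 0.025 0 -0.02 0 0.003 0 0; 0.025 0 -0.01 0 0.002 0 0; 0.02 0 0 0 0 0 0"

```text
time_s: 19.42
eef_pos: [0.5462, 0.0315, 0.2862]
eef_rot: [0.006, 1.0, -0.006, -0.001]
wrist_force: [-1.0, -1.1, 0.5]
opening: 0.003
```

```bash
python3 - <<'E'
from door import *
info()
E
```

```text
t 19.42 q [-0.153  0.095  1.642 -0.012  1.404  1.432] p [0.5462 0.0315 0.2862] F [-1.  -1.1  0.5] op 0.003
[[1.0, -0.012, -0.002], [-0.012, -1.0, -0.012], [-0.002, 0.012, -1.0]]
tool r 0.250 polar ang 0.114 door a if touching (off 22mm) 0.028
```

Request:
arm_command --motion "0.015 0 0 0 0 0 0; 0.015 0 0 0 0 0 0; 0.012 0 0 0 0 0 0"

```text
time_s: 19.67
eef_pos: [0.5547, 0.0313, 0.2869]
eef_rot: [0.006, 1.0, -0.006, -0.002]
wrist_force: [-15.2, -0.1, 4.4]
opening: -0.0
```

```bash
python3 - <<'E'
from door import *
info(); W=wrist('w16')
E
```

```text
t 19.67 q [-0.15   0.115  1.619 -0.013  1.409  1.434] p [0.5547 0.0313 0.2869] F [-15.2  -0.1   4.4] op -0.0
[[1.0, -0.012, -0.003], [-0.012, -1.0, -0.012], [-0.003, 0.012, -1.0]]
tool r 0.250 polar ang 0.080 door a if touching (off 22mm) -0.006
```

View pics/w16.png

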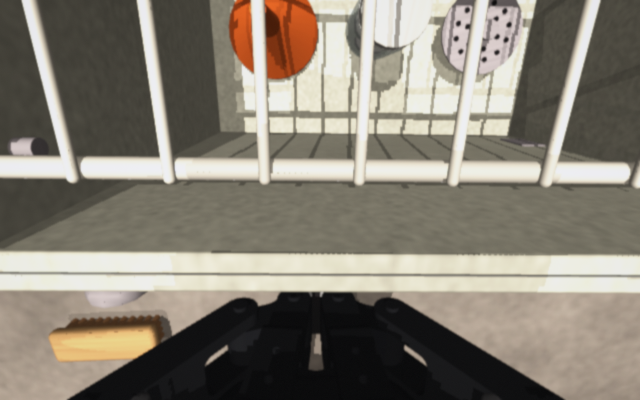

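Request:
arm_command --motion "0 0 0 0 0 0 0; 0 0 0 0 0 0 0; -0.01 0 0 0 0 0 0; -0.02 0 0 0 0 0 0; -0.05 0 0 0 0 0 0; -0.1 0 0 0 0 0 0; -0.1 0 0 0 0 0 0; -0.1 0 -0.05 0 0 0 0; -0.1 0 -0.1 0 0 0 0; -0.08 0 -0.1 0 0 0 0"

```text
time_s: 20.55
eef_pos: [0.4348, 0.0338, 0.332]
eef_rot: [0.005, 1.0, -0.006, -0.007]
wrist_force: [1.4, -0.6, 0.5]
opening: 0.001
```

```bash
python3 - <<'E'
from door import *
info(); W=wrist('w17'); c=camera('scene'); cv2.imwrite('pics/s17.png',cv2.resize(c['img'][140:360,180:480,::-1],None,fx=2.6,fy=2.6,interpolation=cv2.INTER_CUBIC))
c=camera('top'); cv2.imwrite('pics/t17.png',cv2.resize(c['img'][70:310,180:460,::-1],None,fx=2.5,fy=2.5,interpolation=cv2.INTER_CUBIC))
np.save('w17.npy',W)
E
```

```text
t 20.55 q [-0.187 -0.193  1.826 -0.013  1.519  1.396] p [0.4348 0.0338 0.332 ] F [ 1.4 -0.6  0.5] op 0.001
[[1.0, -0.011, -0.013], [-0.011, -1.0, -0.01], [-0.013, 0.011, -1.0]]
tool r 0.285 polar ang 0.513 door a if touching (off 22mm) 0.437
```

View pics/w17.png

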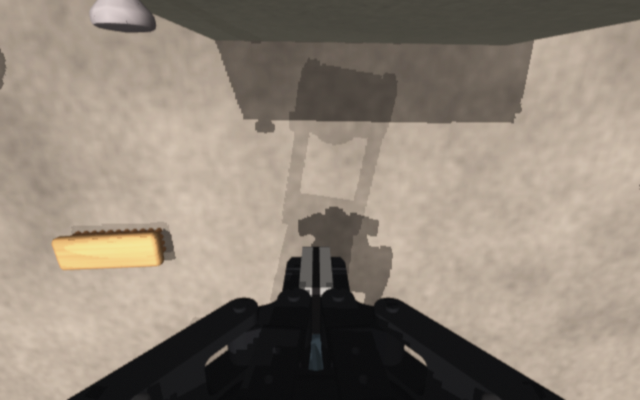

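View pics/s17.png

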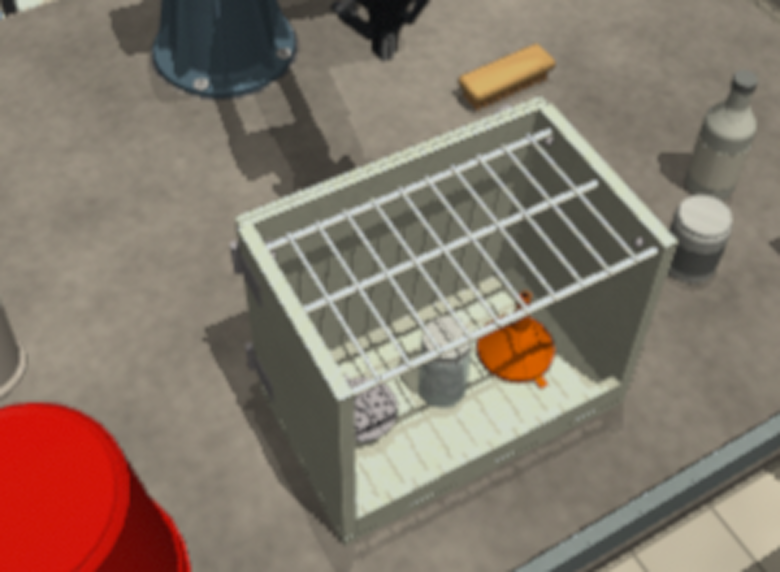

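View pics/t17.png

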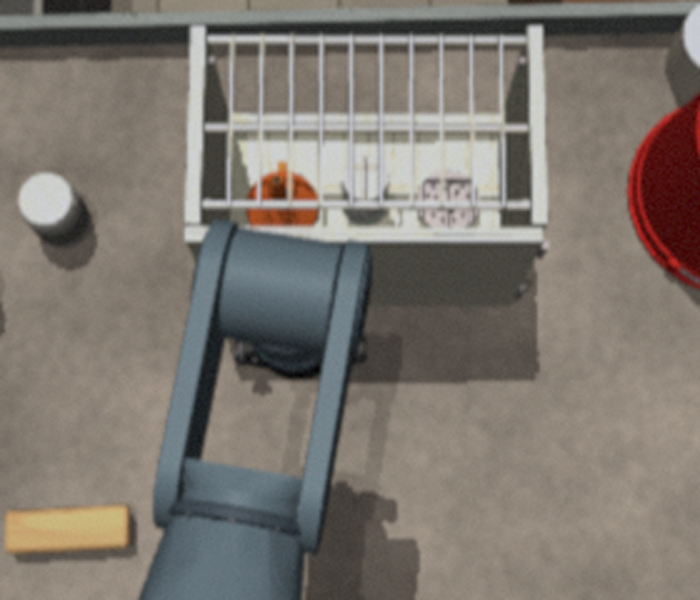

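Request:
arm_command --motion "-0.05 0 -0.05 0 0 0 0; 0 0 0 0 0 0 0; 0 0 0 0 0 0 0"

```text
time_s: 20.95
eef_pos: [0.4265, 0.0338, 0.3423]
eef_rot: [0.006, 1.0, -0.006, -0.003]
wrist_force: [0.7, 0.2, -1.0]
opening: -0.002
```

```bash
python3 - <<'E'
from door import *
info(); from bench import camera
c=camera('scene'); a=c['img'][:,:,::-1]
cv2.imwrite('pics/s18.png',np.hstack([cv2.resize(a[165:255,260:300+60],None,fx=5,fy=5,interpolation=cv2.INTER_CUBIC)[:,:300],cv2.resize(a[165:255,340:430],None,fx=5,fy=5,interpolation=cv2.INTER_CUBIC)]))
# predicted outer-top free corner and near corner for several door angles
for A in (0,.03,.06): print(A,[np.round(w2px('scene',[*dpt(A,.374,o),.306]),1) for o in (.008,-.008)],'cheek',np.round(w2px('scene',[*dpt(0,.374,-.010),.31]),1))
E
```

```text
t 20.95 q [-0.191 -0.224  1.832 -0.013  1.538  1.392] p [0.4265 0.0338 0.3423] F [ 0.7  0.2 -1. ] op -0.002
[[1.0, -0.012, -0.007], [-0.012, -1.0, -0.011], [-0.007, 0.012, -1.0]]
tool r 0.289 polar ang 0.538 door a if touching (off 22mm) 0.464
0 [array([387. , 175.2]), array([390.2, 178.6])] cheek [390.7 178. ]
0.03 [array([384.7, 172.8]), array([388. , 176.2])] cheek [390.7 178. ]
0.06 [array([382.3, 170.6]), array([385.7, 173.8])] cheek [390.7 178. ]
```

View pics/s18.png

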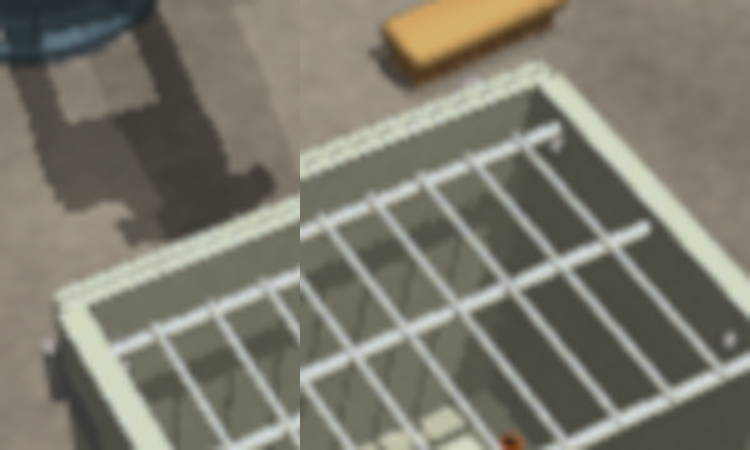

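```bash
python3 -c "
from bench import *
print(hand_in())"
```

```text
the job is handed in; nothing more can be done
None
```

The jar is standing upright on the cupboard floor, between the funnel and the strainer and under the wire shelf. The door is shut, and I handed the job in at about 21 s of the 64 s.

- **Placing the jar:** I gripped it leaning, reached in from the front and set it down at about (0.690, −0.034) m. The final lowering made contact at about 13 N. The gripper then opened and backed out, and pictures from the wrist, top and scene cameras show the jar upright, with the funnel and strainer where they stood.
- **Closing the door:** I pushed its outer face with the shut fingers until it met the cheeks at about 15 N, then backed off slowly. The last picture shows the leaf flush along the whole front, with its free corner within about 3 px of where a shut door should appear. The gripper was well clear, at x = 0.43 m and z = 0.34 m, and the wrist force was about 1 N, which is noise level.

**What disagreed:** The arm drifted 1–2 mm per step on small moves, so I corrected it as I went. It carried the jar about 11 mm to the left on the way in; I centred it again before lowering. The last millimetre of the lowering took several extra small steps. The scene camera and the top camera differed by several millimetres, up to about 16 mm for the strainer, so I relied on the wrist and top views for the final positions.

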